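Put away the counted cash

ROBOT

A 6-joint arm with a two-finger parallel gripper is mounted at the origin on the work surface. World frame = base frame: x ahead of the robot, y to its left, z up, the work surface at z = 0. Lengths are in m, angles in rad, forces in N, time in s.
With the tool pointing down it reaches from about 0.25 to 0.775 m from the base axis. Payload 4 kg.
Tool frame: the origin (TCP) lies midway between the tips of the shut fingers; the grasp point (between the pads) lies robot.tcp_to_grasp behind it (robot.tcp_to_grasp is the distance from the TCP to the grasp point, in m); y points along the fingers, x is the direction in which the jaws open and shut, and the axes are right-handed (so a half turn about y gives the same grasp; the last joint's range is limited). The gripper opens to 94 mm and grips with 3 to 60 N. Pads are 16 mm wide; open, the fingers measure 119 mm over their backs; the gripper's body (75 mm by 177 mm) begins 78 mm behind the grasp point.
Start: joints at [1.162, 0.087, 1.371, -0, 1.684, -0.103], TCP at [0.166, 0.525, 0.179] pointing down, gripper open.
Joint ranges: [-3.1, 3.1], [-0.76, 2.03], [0.27, 2.55], [-1.08, 4.22], [0.17, 2.65], [-2.57, 2.57]. Speed limits (rad/s): [2.79, 2.79, 3.14, 3.14, 3.14, 3.14].

INTERFACE

Orientations are given as [roll, pitch, yaw] about the fixed x, y, z axes, in that order (R = Rz(yaw) Ry(pitch) Rx(roll)).
In Python, from bench import robot gives the robot as it stands.
- The arm moves only by the tool arm_command, never from a script. Its argument "series" is text: rows parted by semicolons, each of 7 numbers parted by spaces: the turn, a rotation vector about the tool's x, y, z in rad, then the shift along the tool's x, y, z in m, then the finger opening in m, from 0 to 0.094. A call has 1 to 12 rows; each row shifts and turns the pose as measured when the row begins, along the tool's axes as they then stand; what a row does not reach is not made up. A row lasts 1/10 s, in which the tool goes at most 50 mm and 8.59 degrees, less where a joint would pass 70% of its speed; a pose out of reach is approached as far as the arm can. A call with a gripper value outside its range is refused whole. The fingers move at their own pace and stop on an object; the grip force is fixed at half the most. Time passes only in rows, so rows that do not move let the fingers close. It gives the time, the measured TCP pose, the force and the opening at its end, in the units of the state.
- robot.get_obs(): the state, without advancing time (a new reading comes with each control period).
- robot.snapshot(name): name is "scene" or "top"; returns the picture (384x512x3 uint8, blue, green, red); there is no depth.
- robot.camera_params(name): a dict with "fx", "fy", "cx", "cy" (pixels), "distortion" ([k1, k2, p1, p2, k3] as OpenCV has them; the pictures are not rectified), "extrinsics" (4x4, takes a point from camera to world coordinates). Camera axes: x right, y up, looking along -z (the intrinsics and any distortion apply to the point x, -y, -z); pixel columns grow to the right and rows downward; lengths in m; the calibration is good to about 2 mm. A picture is of the moment at which its call begins. camera_params takes no time and is no camera call.
- robot.close_job(): hands the job in, once; it reports no verdict.
Trained networks look in the newest picture that a camera, given by its name, has taken for a name from the list of things; names that differ only in an ending like _2 or _b are one class to them, and where a whole thing is asked for, a point or a joint stands for the part that bears it (a point fixed in the world has none). Each returns a list of dicts, best first, with "score" (0 to 1); they miss things now and then, are a little off and sometimes report something else, mostly with a low value. They report only what shows in the picture. A call takes as long as a camera call. They do not tell look-alikes from the thing itself.
- robot.spot_in(camera, target): "centre" ([x, y, z] in m, in the coordinates of the camera as it stood for that picture, good to about 4 mm: the middle of the surface that is visible of it).
The state is a dict: "time": time; "joint_positions": joint angles; "qvel": joint speeds; "joint_torque": joint torques, N m; "tool_pos": TCP position; "ee_rot": TCP orientation; "wrist_force": force on the tool from outside, world axes, zero at the start; "wrist_torque": the same for the moment, N m; "width": finger opening in m.
Only numpy, scipy, OpenCV 4.12 (cv2) and the standard library are available. Lean on these libraries where they do the work, as an engineer would, in place of code of your own. Each camera call takes 0.05 s, during which the arm holds its last target.

TASK

Put the counted cash away in the three grey trays by colour: the two orange note bricks go into the tray with the orange liner, one lying flat and squarely on top of the other, the green note brick lies flat in the tray with the green liner, and the two blue-capped coin tubes stand upright on the floor of the tray with the blue liner. Leave everything released and at rest, and do not move the yellow cup or the calculator.

Things in the scene. Friction and masses are not known exactly. Their poses are not given: they have to be found in the camera images.
- orange_brick_a: Orange brick of banknotes, vacuum-packed and hard as wood: a box 110 (its x) x 56 (its y) x 36 mm high (its z), about 0.2 kg, lying flat on the desk. Origin: centre of its underside; z up. Grasp it across the 56 mm. One cream paper band round its middle. Either orange brick may be the lower one.
- orange_brick_b: Orange brick of banknotes, vacuum-packed and hard as wood: a box 110 (its x) x 56 (its y) x 36 mm high (its z), about 0.2 kg, lying flat on the desk. Origin: centre of its underside; z up. Grasp it across the 56 mm. Two cream paper bands round it, 16 mm either side of its middle. Either orange brick may be the lower one.
- green_brick: Green brick of banknotes, vacuum-packed and hard as wood: a box 110 (its x) x 56 (its y) x 36 mm high (its z), about 0.2 kg, lying flat on the desk. Origin: centre of its underside; z up. Grasp it across the 56 mm. One cream paper band round its middle.
- brass_coin_tube: Hard plastic coin tube filled with brass-yellow coins, with a blue cap at each end, standing upright: a smooth cylinder 34 mm in diameter, 76 mm high, about 0.3 kg. Origin: centre of its underside; z along its axis, up. A window in its top cap shows a disc of the coin colour. Goes into the blue tray.
- silver_coin_tube: Hard plastic coin tube filled with silver-grey coins, with a blue cap at each end, standing upright: a smooth cylinder 34 mm in diameter, 76 mm high, about 0.3 kg. Origin: centre of its underside; z along its axis, up. A window in its top cap shows a disc of the coin colour. Goes into the blue tray.
- orange_tray: Orange liner and end tags: place for both orange bricks, which fit only lengthwise along the tray's x. Dark grey shallow open tray, fixed, 154 (its x) x 124 (its y) x 30 mm high outside; walls and floor 4 mm thick (146 x 116 mm inside, inner floor 4 mm above the desk). Origin: centre of its underside; z up; x within 0.1 rad of the robot's x.
- green_tray: Green liner and end tags: place for the green brick, which fits only lengthwise along the tray's x. Dark grey shallow open tray, fixed, 154 (its x) x 124 (its y) x 30 mm high outside; walls and floor 4 mm thick (146 x 116 mm inside, inner floor 4 mm above the desk). Origin: centre of its underside; z up; x within 0.1 rad of the robot's x.
- blue_tray: Blue liner and end tags: place for both coin tubes, side by side, for example 35 mm either side of the centre along the tray's x. Dark grey shallow open tray, fixed, 154 (its x) x 124 (its y) x 30 mm high outside; walls and floor 4 mm thick (146 x 116 mm inside, inner floor 4 mm above the desk). Origin: centre of its underside; z up; x within 0.1 rad of the robot's x.
- yellow_cup: Empty yellow plastic cup standing upright, 72 mm wide at the rim, 95 mm high, loose. Origin: centre of its underside. Bystander: to be left where it is.
- calculator: Black desk calculator with pale keys, 150 (its x) x 90 (its y) x 18 mm, loose, flat on the desk. Origin: centre of its underside. Bystander: to be left where it is.
Mind the look-alikes: they are no part of the job. Leave any black or pink look-alike of the orange_brick_b alone. What is shaped like the green_brick but purple is not meant.

How it is judged:
At the end, for the whole second after the job is handed in: In the orange tray one orange brick lies on the floor, the other on it (centres within 15 mm, parallel within 0.26 rad); the green brick lies on the green tray's floor; both tubes stand on the blue tray's floor; anywhere inside; all within 0.1 rad of level or upright, at rest (x of orange_brick_a in the frame of orange_tray between -0.034 and 0.034 m and y of orange_brick_a in the frame of orange_tray between -0.046 and 0.046 m and angle between each of orange_brick_a, orange_brick_b, green_brick, brass_coin_tube, silver_coin_tube's own z axis and vertical below 0.1 rad and linear speed of each of orange_brick_a, orange_brick_b, green_brick, brass_coin_tube, silver_coin_tube below 0.02 m/s and angular speed of each of orange_brick_a, orange_brick_b, green_brick, brass_coin_tube, silver_coin_tube below 0.2 rad/s and x of orange_brick_b in the frame of orange_tray between -0.034 and 0.034 m and y of orange_brick_b in the frame of orange_tray between -0.046 and 0.046 m and ((z of orange_brick_a in the frame of orange_tray between -0.002 and 0.009 m and z of orange_brick_b in the frame of orange_tray between 0.036 and 0.045 m) or (z of orange_brick_b in the frame of orange_tray between -0.002 and 0.009 m and z of orange_brick_a in the frame of orange_tray between 0.036 and 0.045 m)) and horizontal distance between orange_brick_a and orange_brick_b below 0.015 m and angle between the x axis of orange_brick_a and the x axis of orange_brick_b, either way round below 0.26 rad and x of green_brick in the frame of green_tray between -0.025 and 0.025 m and y of green_brick in the frame of green_tray between -0.035 and 0.035 m and z of green_brick in the frame of green_tray between -0.002 and 0.009 m and x of brass_coin_tube in the frame of blue_tray between -0.06 and 0.06 m and y of brass_coin_tube in the frame of blue_tray between -0.045 and 0.045 m and z of brass_coin_tube in the frame of blue_tray between -0.002 and 0.009 m and x of silver_coin_tube in the frame of blue_tray between -0.06 and 0.06 m and y of silver_coin_tube in the frame of blue_tray between -0.045 and 0.045 m and z of silver_coin_tube in the frame of blue_tray between -0.002 and 0.009 m); the robot touches nothing.
It fails at once if the yellow cup is moved more than 30 mm or tipped (distance of yellow_cup from where it was at the start of the episode above 0.03 m or angle between yellow_cup's own z axis and vertical above 0.5 rad).
It fails at once if the calculator is moved more than 30 mm (distance of calculator from where it was at the start of the episode above 0.03 m).
It also fails if it takes over 120 s, if anything falls off the work surface, if the arm or the gripper's body presses on something with over 40 N, if the wrist force passes 120 N, or if a joint passes its speed limit or range.

## Working session

There is one attempt and no reset: what is moved stays moved. The work goes in short steps, Python scripts to look and compute and a tool call to move; the robot and the scene stay as the last step left them, time stands still between calls to the robot, and variables do not carry over. Pictures are saved under pics/ and viewed, and the job is handed in when it is done.

Besides the shell and the picture viewer there is one more tool, called after "Call:" as name(argument=value, ...) on one line, values as JSON. arm_command: Moves the arm, as the interface text tells. Its arguments: {"type":"object","properties":{"series":{"type":"string"}},"required":["series"]}

```bash
ls; mkdir -p pics
python3 - <<'E'
from bench import robot
import cv2
o=robot.get_obs()
for k,v in o.items(): print(k,v)
print(robot.tcp_to_grasp)
for n in("top","scene"):
    cv2.imwrite(f"pics/{n}0.png",robot.snapshot(n)); print(robot.camera_params(n))
E
```

```text
pics
time 0.0
joint_positions [ 1.16190510e+00  8.79081563e-02  1.37223171e+00 -2.05824958e-05
  1.68353704e+00 -1.03116548e-01]
qvel [-8.18763533e-04  1.10927835e-05  7.52829779e-05 -7.46928756e-04
  3.18538099e-03  7.88329676e-04]
joint_torque [-1.05421772e-03 -3.40187824e+01 -3.02424860e+01  7.16790953e-02
  3.29881394e-02 -2.14439738e-04]
tool_pos [0.16535624 0.52394623 0.17794123]
ee_rot [-1.57060213  0.00207529  1.26501956]
wrist_force [-0.26840701 -0.29160687  0.0265421 ]
wrist_torque [0.02024467 0.01190336 0.01608615]
width 0.09429795606460128
0.0188
{'fx': 356.2081375231904, 'fy': 356.2081375231904, 'cx': 257.5059226613157, 'cy': 193.86860401015446, 'distortion': array([-0.01903523,  0.        ,  0.        ,  0.        ,  0.        ]), 'extrinsics': array([[-0.00146541,  0.98124106, -0.19277922,  0.25462159],
       [-0.99999737, -0.00109811,  0.00201211,  0.01233013],
       [ 0.00176267,  0.19278166,  0.98124009,  0.96635631],
       [ 0.        ,  0.        ,  0.        ,  1.        ]])}
{'fx': 408.9452951419129, 'fy': 408.9452951419129, 'cx': 253.55327600311065, 'cy': 196.2195726882454, 'distortion': array([-0.09254005,  0.        ,  0.        ,  0.        ,  0.        ]), 'extrinsics': array([[-0.6864444 , -0.4778686 ,  0.54812014,  0.99784688],
       [ 0.72703378, -0.46623859,  0.50402725,  0.5265025 ],
       [ 0.01469596,  0.74448854,  0.66747348,  0.73569194],
       [ 0.        ,  0.        ,  0.        ,  1.        ]])}
```

View pics/top0.png

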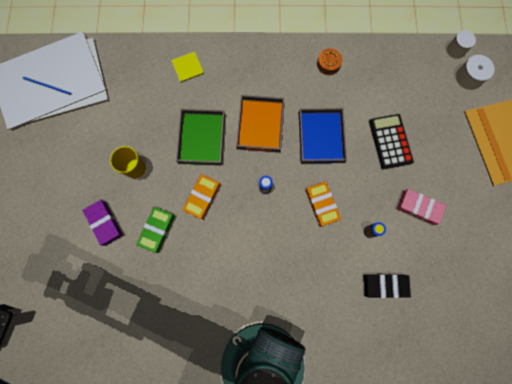

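View pics/scene0.png

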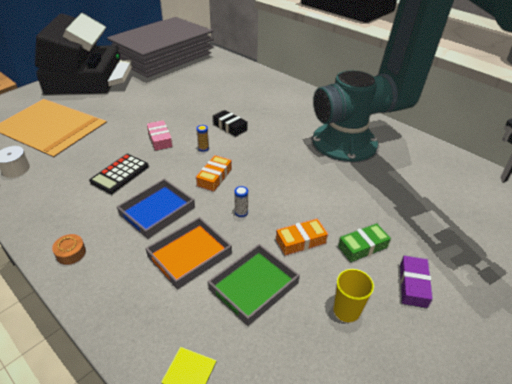

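The top view shows the orange one-band brick at about (202,197), the two-band brick at (323,203) and green at (156,229). The silver tube is at (266,184) and the brass tube at (378,229). Trays, left to right, are green, orange and blue. The purple, black and pink bricks are look-alikes.

```bash
cat > h.py <<'E'
from bench import robot
import cv2, numpy as np
from scipy.optimize import minimize
CP={n:robot.camera_params(n) for n in("top","scene")}
def proj(n,P):
    c=CP[n];E=np.linalg.inv(c["extrinsics"]);F=np.diag([1,-1,-1.])
    R=F@E[:3,:3];t=F@E[:3,3]
    K=np.array([[c["fx"],0,c["cx"]],[0,c["fy"],c["cy"]],[0,0,1]])
    return cv2.projectPoints(np.asarray(P,float).reshape(-1,1,3),cv2.Rodrigues(R)[0],t,K,np.array(c["distortion"]))[0].reshape(-1,2)
def back(n,uv,z):
    c=CP[n];K=np.array([[c["fx"],0,c["cx"]],[0,c["fy"],c["cy"]],[0,0,1]])
    p=cv2.undistortPoints(np.asarray(uv,float).reshape(-1,1,2),K,np.array(c["distortion"])).reshape(-1,2)
    d=np.c_[p[:,0],-p[:,1],-np.ones(len(p))]@c["extrinsics"][:3,:3].T;o=c["extrinsics"][:3,3]
    return o+d*((z-o[2])/d[:,2])[:,None]
def colmask(img,h0,h1,smin=110,vmin=40):
    return cv2.inRange(cv2.cvtColor(img,cv2.COLOR_BGR2HSV),(h0,smin,vmin),(h1,255,255))
def blobhull(m,uv,close=9,minA=15,rad=45):
    m=cv2.morphologyEx(m,cv2.MORPH_CLOSE,np.ones((close,close),np.uint8))
    n,l,s,c=cv2.connectedComponentsWithStats(m)
    k=[i for i in range(1,n) if s[i,4]>=minA]
    if not k: return None
    i=min(k,key=lambda i:np.hypot(*(c[i]-uv)))
    if np.hypot(*(c[i]-uv))>rad: return None
    cs=cv2.findContours((l==i).astype(np.uint8),cv2.RETR_EXTERNAL,cv2.CHAIN_APPROX_NONE)[0]
    return cv2.convexHull(np.vstack(cs))
def box(x,y,a,L=.11,W=.056,z0=0,z1=.036):
    c,s=np.cos(a),np.sin(a)
    return np.array([[x+c*u-s*v,y+s*u+c*v,z] for u in(-L/2,L/2) for v in(-W/2,W/2) for z in(z0,z1)])
def cyl(x,y,r=.017,z0=0,z1=.076):
    t=np.linspace(0,2*np.pi,24,endpoint=False)
    return np.array([[x+r*np.cos(k),y+r*np.sin(k),z] for k in t for z in(z0,z1)])
S=8
def fill(h):
    m=np.zeros((384*4,512*4),np.uint8)
    cv2.fillConvexPoly(m,np.round(np.asarray(h).reshape(-1,2)*4+1.5).astype(np.int32),255);return m
def fit(fn,x0,obs):
    Ms={n:fill(h)>0 for n,h in obs.items()}
    def cost(p):
        c=0
        for n,M in Ms.items():
            Q=fill(cv2.convexHull(proj(n,fn(*p)).astype(np.float32)))>0
            c+=1-(Q&M).sum()/(Q|M).sum()
        return c
    x0=np.array(x0,float);best=None
    st=[.01,.01,.15][:len(x0)]
    for sg in(1,-1):
        sim=np.vstack([x0]+[x0+sg*np.eye(len(x0))[i]*st[i] for i in range(len(x0))])
        r=minimize(cost,x0,method="Nelder-Mead",options=dict(initial_simplex=sim,xatol=1e-4,fatol=1e-4))
        r=minimize(cost,r.x,method="Nelder-Mead",options=dict(xatol=1e-4,fatol=1e-4))
        if best is None or r.fun<best.fun: best=r
    return best.x,best.fun
E
cat > m.py <<'E'
from h import *
T=cv2.imread("pics/top0.png");Sc=cv2.imread("pics/scene0.png")
I={"top":T,"scene":Sc}
OR=(5,24);GR=(40,80);BL=(100,130)
for name,hue,ut,us,a0 in [("A",OR,(202,197),(302,236),-.8),("B",OR,(323,203),(214,172),.5),("G",GR,(156,229),(364,241),-.8)]:
    obs={}
    for n,u in(("top",ut),("scene",us)):
        h=blobhull(colmask(I[n],*hue),np.array(u)); obs[n]=h
    p=back("top",[ut],.03)[0]
    for o in({"top":obs["top"]},{"scene":obs["scene"]},obs):
        # init yaw from rect
        r=min((fit(box,[p[0],p[1],a],o) for a in(-.6,.0,.6)),key=lambda q:q[1])
        print(name,list(o),np.round(r[0],4),round(r[1],3))
for name,hue,ut in[("OT",OR,(261,124)),("GT",GR,(201,138)),("BT",BL,(322,136))]:
    h=blobhull(colmask(T,*hue),np.array(ut))
    w=back("top",h.reshape(-1,2),.005)[:,:2]
    (c,s,a)=cv2.minAreaRect((w*1000).astype(np.float32)); print(name,np.round(c,1),np.round(s,1),round(a,2))
    r=min((fit(lambda x,y,a:box(x,y,a,.146,.116,.004,.005),[c[0]/1e3,c[1]/1e3,a],{"top":h}) for a in(-.05,.05)),key=lambda q:q[1])
    print(np.round(r[0],4),round(r[1],3))
for cam in("top","scene"):
    for t in("orange_brick_a","green_brick","brass_coin_tube","silver_coin_tube","orange_tray","green_tray","blue_tray","yellow_cup","calculator"):
        for d in robot.spot_in(cam,t):
            E=CP[cam]["extrinsics"];w=E[:3,:3]@np.array(d["centre"])+E[:3,3]
            print(cam,t,round(d["score"],2),np.round(w,3))
E
python3 m.py
python3 - <<'E'
import cv2,numpy as np
T=cv2.imread("pics/top0.png");S=cv2.imread("pics/scene0.png")
a=cv2.resize(T[160:260,220:420],None,fx=4,fy=4,interpolation=2)
cv2.imwrite("pics/z1.png",a)
b=cv2.resize(S[110:260,170:400],None,fx=3.4,fy=3.4,interpolation=2)
cv2.imwrite("pics/z2.png",b)
E
```

```text
A ['top'] [ 0.4331  0.162  -0.4467] 0.021
A ['scene'] [ 0.4327  0.1631 -0.4275] 0.065
A ['top', 'scene'] [ 0.4328  0.1621 -0.4446] 0.087
B ['top'] [ 0.4131 -0.1658  0.3328] 0.03
B ['scene'] [ 0.4121 -0.1659  0.3964] 0.055
B ['top', 'scene'] [ 0.4132 -0.1655  0.3725] 0.101
G ['top'] [ 0.3449  0.2822 -0.3725] 0.075
G ['scene'] [ 0.3417  0.2824 -0.293 ] 0.121
G ['top', 'scene'] [ 0.3444  0.2819 -0.344 ] 0.205
OT [645.2   2.9] [117.  152.7] 85.33
[ 0.6476  0.0022 -0.0872] 0.039
GT [610.3 171.5] [113.4 139.8] 87.34
[ 0.6091  0.171  -0.0693] 0.078
BT [ 609.4 -173. ] [150.8 114.3] 0.85
[ 0.6107 -0.1732  0.0032] 0.044
top orange_brick_a 0.94 [0.439 0.16  0.037]
top orange_brick_a 0.86 [ 0.404 -0.43   0.034]
top orange_brick_a 0.77 [ 0.415 -0.162  0.034]
top orange_brick_a 0.55 [ 0.199 -0.316  0.034]
top green_brick 0.75 [0.363 0.423 0.03 ]
top green_brick 0.66 [0.34  0.278 0.036]
top brass_coin_tube 0.69 [ 0.344 -0.286  0.077]
top silver_coin_tube 0.65 [ 0.457 -0.01   0.076]
top orange_tray 0.62 [0.646 0.004 0.002]
top green_tray 0.9 [0.608 0.172 0.004]
top blue_tray 0.6 [ 0.608 -0.176  0.004]
top yellow_cup 0.67 [0.523 0.361 0.054]
top calculator 0.63 [ 0.591 -0.36   0.018]
scene orange_brick_a 0.88 [ 0.427 -0.154  0.033]
scene orange_brick_a 0.72 [ 0.416 -0.404  0.034]
scene orange_brick_a 0.66 [0.441 0.171 0.035]
scene orange_brick_a 0.65 [ 0.216 -0.309  0.036]
scene green_brick 0.7 [0.353 0.289 0.033]
scene green_brick 0.58 [0.378 0.432 0.036]
scene green_brick 0.4 [0.605 0.171 0.007]
scene brass_coin_tube 0.79 [ 0.35  -0.281  0.048]
scene brass_coin_tube 0.74 [ 0.425 -0.155  0.038]
scene silver_coin_tube 0.77 [0.476 0.003 0.053]
scene orange_tray 0.85 [ 0.647  0.001 -0.   ]
scene green_tray 0.81 [0.603 0.167 0.004]
scene green_tray 0.6 [ 0.425 -0.152  0.037]
scene blue_tray 0.71 [ 0.609 -0.171  0.007]
scene yellow_cup 0.76 [0.523 0.355 0.061]
scene calculator 0.69 [ 0.608 -0.35   0.022]
```

View pics/z1.png

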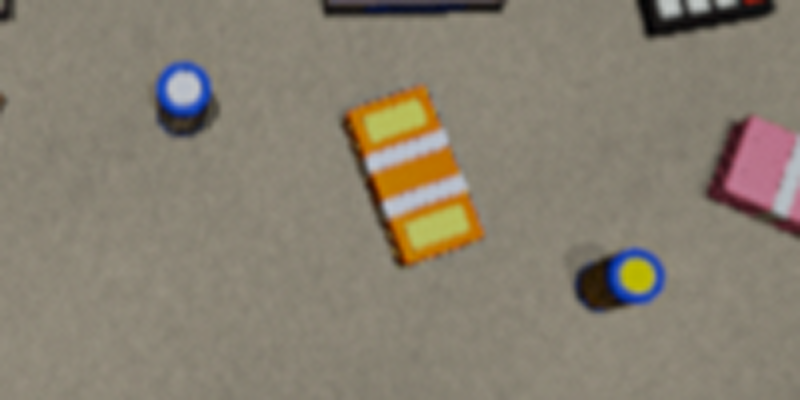

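View pics/z2.png

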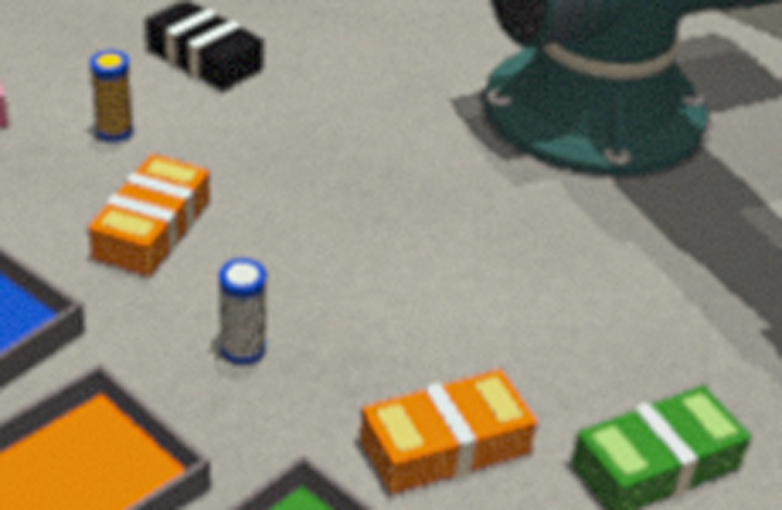

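```bash
cat > m2.py <<'E'
from h import *
T=cv2.imread("pics/top0.png");Sc=cv2.imread("pics/scene0.png");I={"top":T,"scene":Sc}
for sm,vm in((60,20),(80,30),(110,20)):
    o={n:blobhull(colmask(I[n],32,85,sm,vm),np.array(u)) for n,u in(("top",(156,229)),("scene",(364,241)))}
    for oo in({"top":o["top"]},o):
        r=min((fit(box,[.345,.282,a],oo) for a in(-.6,-.3,.0)),key=lambda q:q[1]);print(sm,vm,list(oo),np.round(r[0],4),round(r[1],3))
for nm,u,us in(("S",(266,182),(242,193)),("B",(379,229),(203,128))):
    for cam,uu in(("top",u),("scene",us)):
        h=blobhull(colmask(I[cam],95,135,100,50),np.array(uu),close=7,rad=14)
        r=fit(lambda x,y:cyl(x,y,z0=.0755 if cam=="top" else .070),back("top",[u],.076)[0][:2],{cam:h})
        print(nm,cam,np.round(r[0],4),round(r[1],3),h.reshape(-1,2).mean(0))
for sm,vm in((60,30),(80,50)):
    h=blobhull(colmask(T,40,85,sm,vm),np.array((201,138)))
    r=min((fit(lambda x,y,a:box(x,y,a,.146,.116,.004,.005),[.61,.171,a],{"top":h}) for a in(-.05,.05)),key=lambda q:q[1]);print("GT",np.round(r[0],4),round(r[1],3))
E
python3 m2.py
```

```text
60 20 ['top'] [ 0.3441  0.2813 -0.3765] 0.02
60 20 ['top', 'scene'] [ 0.3442  0.2812 -0.3808] 0.084
80 30 ['top'] [ 0.3447  0.2819 -0.3989] 0.032
80 30 ['top', 'scene'] [ 0.3444  0.2816 -0.3922] 0.129
110 20 ['top'] [ 0.3442  0.2823 -0.3721] 0.067
110 20 ['top', 'scene'] [ 0.3444  0.2819 -0.3445] 0.197
S top [ 0.4601 -0.0104] 0.059 [265.6        182.53333333]
S scene [ 0.4626 -0.0081] 0.061 [239.92857143 191.71428571]
B top [ 0.3399 -0.2931] 0.054 [378.63636364 228.18181818]
B scene [ 0.3404 -0.2921] 0.136 [202.33333333 128.44444444]
GT [ 0.6064  0.1709 -0.0266] 0.044
GT [ 0.6076  0.1706 -0.0324] 0.049
```

```bash
cat > d.py <<'E'
import sys,numpy as np
from bench import robot
from scipy.spatial.transform import Rotation as R
x,y,z,psi=map(float,sys.argv[1:5])
o=robot.get_obs();Rt=R.from_euler("xyz",o["ee_rot"])
Rg=R.from_euler("xyz",[-np.pi/2,0,psi])
rv=(Rt.inv()*Rg).as_rotvec()
d=np.array([x,y,z])-o["tool_pos"]
print("t",round(o["time"],2),"pos",np.round(o["tool_pos"],4),"rot",np.round(o["ee_rot"],3),"w",round(o["width"],4),"F",np.round(o["wrist_force"],1))
print("turn rv",np.round(rv,3),"shift(after turn)",np.round(Rg.inv().apply(d),4),"shift(now)",np.round(Rt.inv().apply(d),4))
E
python3 d.py 0.344 0.2815 0.10 1.19
```

```text
t 1.0 pos [0.1656 0.5245 0.1791] rot [-1.571 -0.     1.265] w 0.0942 F [-0.9  1.1 -0.1]
turn rv [-0.     0.075  0.   ] shift(after turn) [-0.1593  0.0791 -0.256 ] shift(now) [-0.178   0.0791 -0.2433]
```

Call:
arm_command(series="0 0.075 0 0 0 0 0.094; 0 0 0 -0.02 0.01 -0.032 0.094; 0 0 0 -0.02 0.01 -0.032 0.094; 0 0 0 -0.02 0.01 -0.032 0.094; 0 0 0 -0.02 0.01 -0.032 0.094; 0 0 0 -0.02 0.01 -0.032 0.094; 0 0 0 -0.02 0.01 -0.032 0.094; 0 0 0 -0.02 0.01 -0.032 0.094; 0 0 0 -0.02 0.01 -0.032 0.094; 0 0 0 0 0 0 0.094")

```text
time: 2.0
tool_pos: [0.3493, 0.2741, 0.0965]
ee_rot: [-1.572, -0.005, 1.192]
wrist_force: [-1.3, 0.8, -0.2]
width: 0.0941
```

```bash
python3 d.py 0.344 0.2815 0.008 1.19
```

```text
t 2.0 pos [0.3493 0.2741 0.0965] rot [-1.572 -0.005  1.192] w 0.0941 F [-1.3  0.8 -0.2]
turn rv [0.001 0.002 0.005] shift(after turn) [0.0049 0.0885 0.0076] shift(now) [0.0045 0.0885 0.0078]
```

Call:
arm_command(series="0 0 0.005 0.005 0 0.008 0.094; 0 0 0 0 0.025 0 0.094; 0 0 0 0 0.025 0 0.094; 0 0 0 0 0.02 0 0.094; 0 0 0 0 0.01 0 0.094; 0 0 0 0 0.005 0 0.094; 0 0 0 0 0 0 0.094")

```text
time: 2.7
tool_pos: [0.3416, 0.2919, 0.0133]
ee_rot: [-1.573, -0.01, 1.198]
wrist_force: [0.4, 0.3, -0.0]
width: 0.0943
```

```bash
python3 d.py 0.344 0.2815 0.008 1.19
```

```text
t 2.7 pos [0.3416 0.2919 0.0133] rot [-1.573 -0.01   1.198] w 0.0943 F [ 0.4  0.3 -0. ]
turn rv [0.003 0.008 0.01 ] shift(after turn) [-0.0087  0.0053 -0.0061] shift(now) [-0.0088  0.0053 -0.006 ]
```

Call:
arm_command(series="0 0.007 0.009 -0.008 0.003 -0.006 0.094; 0 0 0 0 0 0 0.094; 0 0 0 0 0 0 0.094")

```text
time: 3.0
tool_pos: [0.3459, 0.2832, 0.0126]
ee_rot: [-1.576, -0.004, 1.192]
wrist_force: [0.1, 0.4, 0.1]
width: 0.0937
```

```bash
python3 d.py 0.344 0.2815 0.008 1.19
```

```text
t 3.0 pos [0.3459 0.2832 0.0126] rot [-1.576 -0.004  1.192] w 0.0937 F [0.1 0.4 0.1]
turn rv [0.005 0.002 0.004] shift(after turn) [-0.0023  0.0046  0.0011] shift(now) [-0.0023  0.0046  0.0011]
```

Call:
arm_command(series="0.004 0 0.003 -0.002 0.004 0 0.094; 0 0 0 0 0 0 0.094; 0 0 0 0 0 0 0.04; 0 0 0 0 0 0 0.04; 0 0 0 0 0 0 0.04; 0 0 0 0 0 0 0.04; 0 0 0 0 0 0 0.04; 0 0 0 0 0 0 0.04")

```text
time: 3.8
tool_pos: [0.3463, 0.2812, 0.0099]
ee_rot: [-1.574, -0.002, 1.19]
wrist_force: [0.4, -0.4, 1.2]
width: 0.0491
```

```bash
python3 d.py 0.344 0.2815 0.12 1.19
```

```text
t 3.8 pos [0.3463 0.2812 0.0099] rot [-1.574 -0.002  1.19 ] w 0.0491 F [ 0.4 -0.4  1.2]
turn rv [0.003 0.    0.002] shift(after turn) [-0.0006 -0.1101  0.0023] shift(now) [-0.0003 -0.1101  0.002 ]
```

```bash
cat > look.py <<'E'
import sys,cv2
from bench import robot
n,name=sys.argv[1:3];im=robot.snapshot(n)
if len(sys.argv)>3:
    a,b,c,d=map(int,sys.argv[3:7]);im=im[b:d,a:c]
    f=min(800/(c-a),600/(d-b));im=cv2.resize(im,None,fx=f,fy=f,interpolation=2)
cv2.imwrite(f"pics/{name}.png",im);print(robot.get_obs()["width"])
E
python3 look.py scene s1 280 150 460 290
```

```text
0.04538831188765701
```

View pics/s1.png

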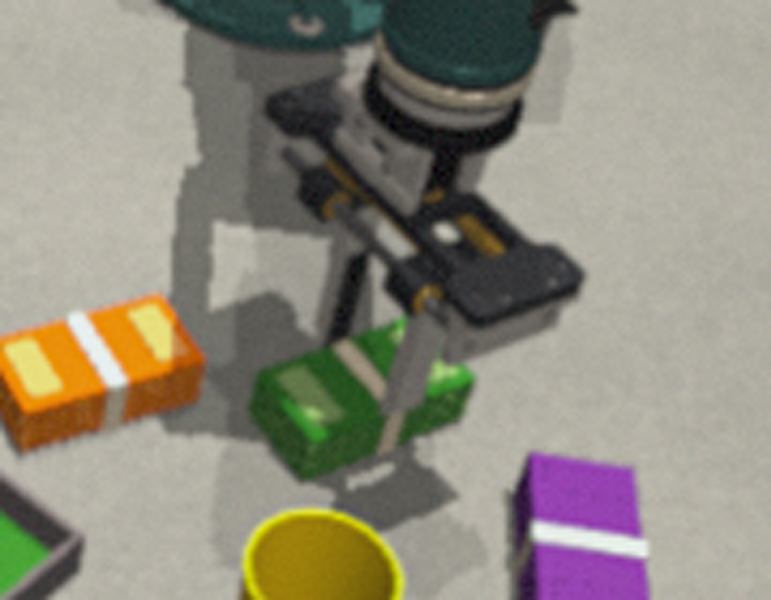

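Call:
arm_command(series="0 0 0 0 0 0 0.03; 0 0 0 0 0 0 0.03; 0 0 0 0 0 0 0.03; 0 0 0 0 0 0 0.03")

```text
time: 4.25
tool_pos: [0.3463, 0.2811, 0.0099]
ee_rot: [-1.574, -0.002, 1.191]
wrist_force: [-0.4, 0.1, 0.9]
width: 0.0298
```

```bash
python3 look.py scene s2 280 150 460 290;python3 look.py top t2 80 130 280 280; python3 d.py 0.344 0.2815 0.12 1.19
```

```text
0.02985449042017701
0.029695545234762973
t 4.35 pos [0.3463 0.2811 0.0099] rot [-1.574 -0.002  1.191] w 0.0297 F [ 0.1 -0.1  0.3]
turn rv [0.003 0.001 0.002] shift(after turn) [-0.0005 -0.1101  0.0023] shift(now) [-0.0002 -0.1101  0.002 ]
```

View pics/s2.png

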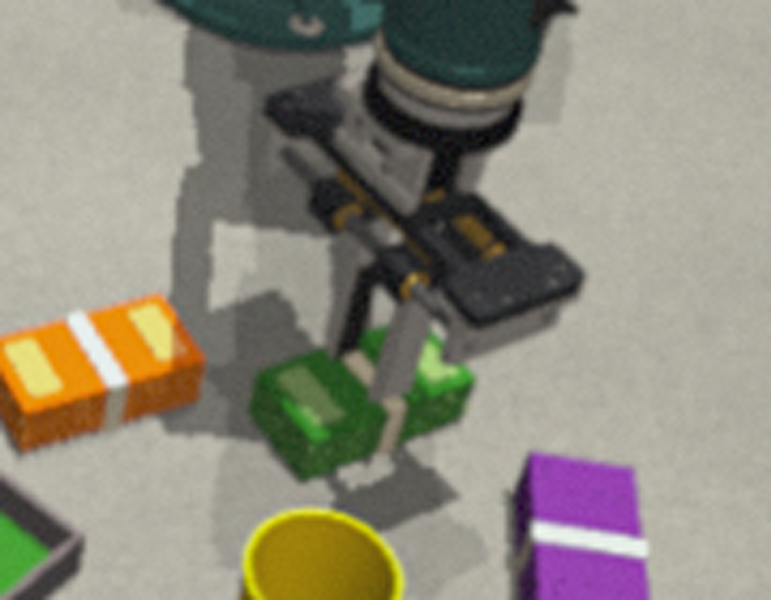

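View pics/t2.png

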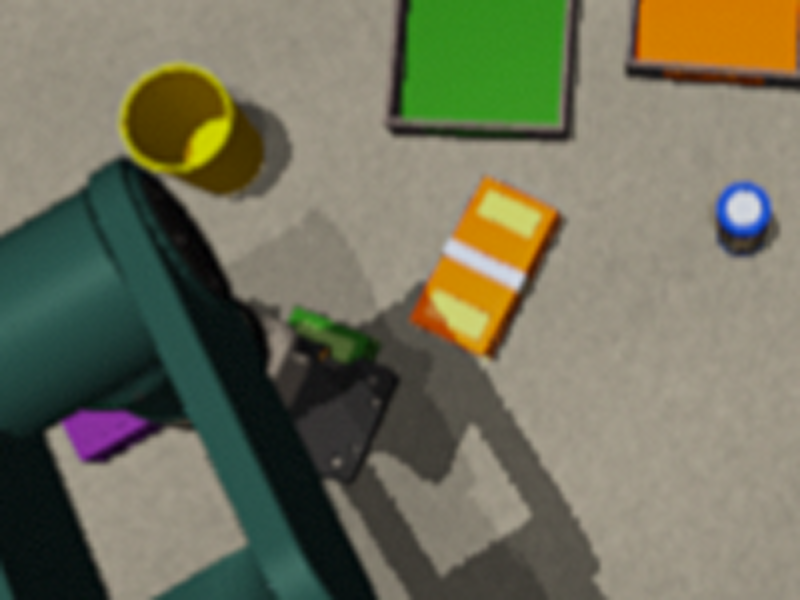

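Run:
```python
from h import *
im=cv2.imread("pics/s2.png")
f=800/180;f=min(f,600/140)
for z,c in((.0099,(0,0,255)),(.0287,(255,0,0)),(.05,(255,255,255)),(.088,(0,255,255))):
    for k,s in((0,6),(.015,3),(-.015,3)):
        d=np.array([np.cos(1.19),np.sin(1.19)])*k
        p=(proj("scene",[[.3463+d[0],.2811+d[1],z]])[0]-[280,150])*f
        cv2.circle(im,tuple(int(v) for v in p),s,c,-1)
b=(proj("scene",box(.3443,.2815,-.38))-[280,150])*f
for p in b: cv2.circle(im,tuple(int(v) for v in p),4,(255,0,255),-1)
cv2.imwrite("pics/s2b.png",im)
```

```text
(no output)
```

View pics/s2b.png

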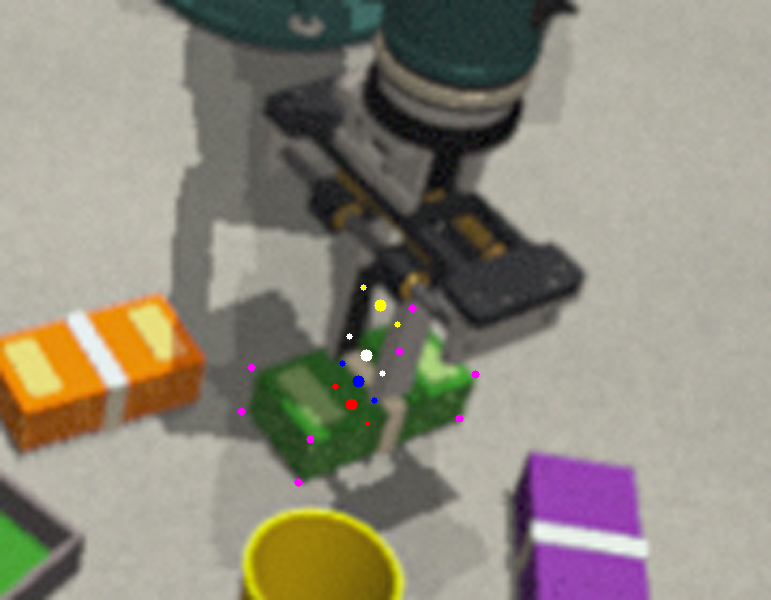

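Run:
```python
from h import *
a=cv2.imread("pics/top0.png");b=cv2.imread("pics/scene0.png")
c,s=np.cos(1.265),np.sin(1.265)
P=[[.1655+k*c,.5242+k*s,.179+dz] for dz in(0,.03) for k in(-.047,0,.047)]
pt=proj("top",P);ps=proj("scene",P);print(np.round(pt,1),np.round(ps,1))
o=[]
for im,pp,(x0,y0,x1,y1) in((a,pt,(0,270,100,370)),(b,ps,(412,80,512,180))):
    z=cv2.resize(im[y0:y1,x0:x1],None,fx=4,fy=4,interpolation=2)
    for i,p in enumerate(pp):
        cv2.circle(z,tuple(int(v) for v in (p-[x0,y0])*4),4,(0,0,255) if i<3 else (255,255,255),-1)
    o.append(z)
cv2.imwrite("pics/st.png",np.hstack(o))
```

```text
[[ 37.7 312.9]
 [ 17.8 305.9]
 [ -1.9 298.9]
 [ 29.  314.8]
 [  8.3 307.5]
 [-12.1 300.3]] [[500.6 190.7]
 [518.8 203.6]
 [537.9 217.3]
 [506.2 180.1]
 [524.9 193. ]
 [544.7 206.6]]
```

View pics/st.png

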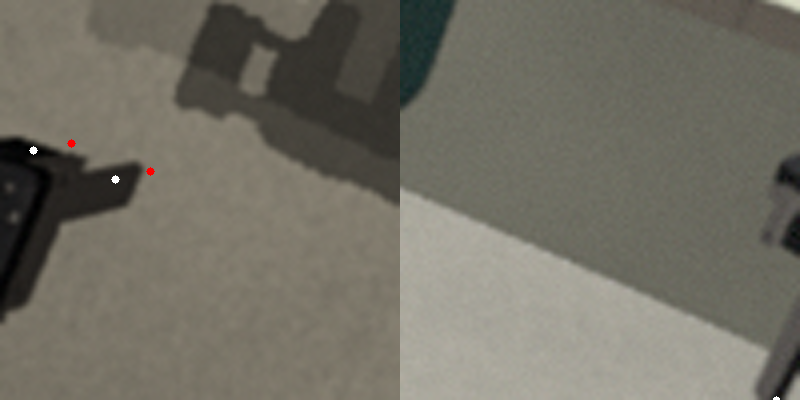

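Run:
```python
from h import *
im=cv2.imread("pics/s2.png");f=600/140
c,s=np.cos(1.19),np.sin(1.19)
for z,col in((.107,(0,0,255)),(.137,(255,255,255))):
  q=[]
  for k,l in((-.0885,-.0375),(-.0885,.0375),(.0885,.0375),(.0885,-.0375)):
    q.append((proj("scene",[[.3463+c*k-s*l,.2811+s*k+c*l,z]])[0]-[280,150])*f)
  cv2.polylines(im,[np.int32(q)],True,col,2)
cv2.imwrite("pics/s2c.png",im)
print(robot.get_obs()["joint_positions"])
```

```text
[ 5.55503592e-01 -4.78822395e-02  1.85331190e+00 -1.05085206e-03
  1.33286473e+00 -6.34766052e-01]
```

View pics/s2c.png

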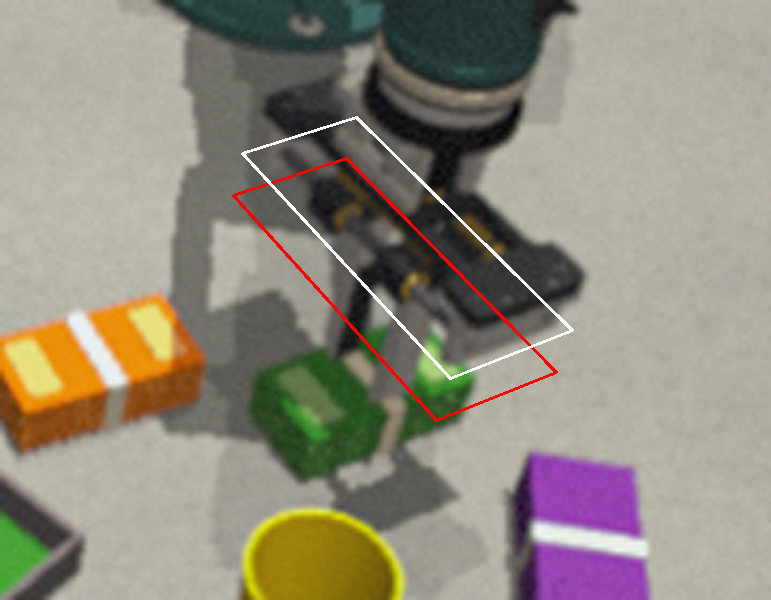

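The body and fingertips in the picture sit about 30 mm higher than the reported TCP, and the jaws shut above the brick. I'll open, step down and watch both force and picture.

Call:
arm_command(series="0 0 0 0 0 0 0.094; 0 0 0 0 0 0 0.094; 0 0 0 0 0 0 0.094; 0 0 0 0 0 0 0.094; 0 0 0 0 0 0 0.094; 0 0 0 0 0 0 0.094; 0 0 0 0 0.006 0 0.094; 0 0 0 0 0 0 0.094; 0 0 0 0 0 0 0.094")

```text
time: 5.25
tool_pos: [0.3461, 0.2815, 0.0028]
ee_rot: [-1.573, -0.003, 1.19]
wrist_force: [0.5, 0.4, -0.9]
width: 0.0935
```

```bash
python3 d.py 0.344 0.2815 0.008 1.19; python3 look.py scene s3 280 150 460 290
```

```text
t 5.25 pos [0.3461 0.2815 0.0028] rot [-1.573 -0.003  1.19 ] w 0.0935 F [ 0.5  0.4 -0.9]
turn rv [0.002 0.    0.003] shift(after turn) [-0.0007 -0.0052  0.0019] shift(now) [-0.0007 -0.0052  0.0019]
0.09411943580532582
```

View pics/s3.png

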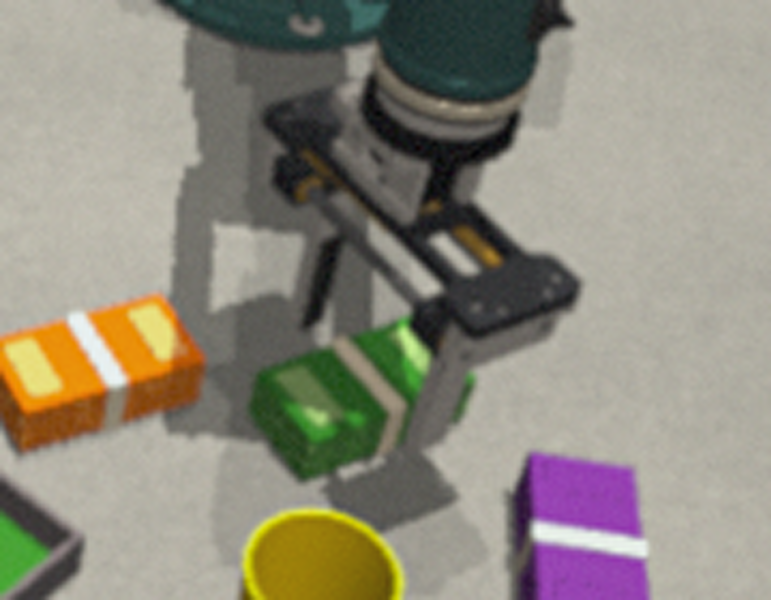

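Run:
```python
from h import *
b=cv2.imread("pics/scene0.png");a=cv2.imread("pics/top0.png")
cv2.imwrite("pics/st2.png",np.hstack([cv2.resize(b[120:220,440:512],None,fx=5,fy=5,interpolation=0),cv2.resize(a[280:380,0:72],None,fx=5,fy=5,interpolation=0)]))
```

```text
(no output)
```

View pics/st2.png

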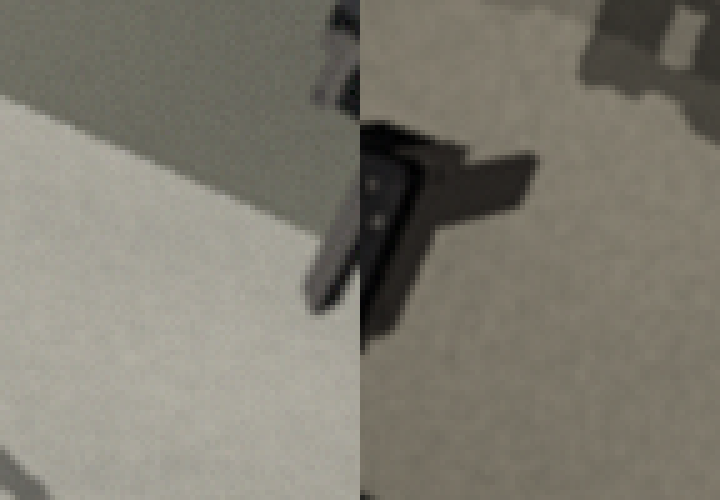

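```bash
cat >> h.py <<'E'
def ray(n,uv):
    a=back(n,[uv],0.)[0];o=CP[n]["extrinsics"][:3,3];d=a-o;return o,d/np.linalg.norm(d)
def tri(ut,us):
    o1,d1=ray("top",ut);o2,d2=ray("scene",us)
    A=np.c_[d1,-d2];s=np.linalg.lstsq(A,o2-o1,rcond=None)[0]
    p,q=o1+s[0]*d1,o2+s[1]*d2;return (p+q)/2,np.linalg.norm(p-q)
E
python3 - <<'E'
from h import *
print(tri((33.7,316.5),(503,182)))
c,s=np.cos(1.265),np.sin(1.265)
print(.1655-.053*c,.5242-.053*s)
f=600/140
for u in((310,325),(420,445)):
  uv=np.array(u)/f+[280,150]
  for z in(.0028,.02,.035): print(u,z,np.round(back("scene",[uv],z)[0],4))
c,s=np.cos(1.19),np.sin(1.19)
for k in(-.053,.053):print(.3461+k*c,.2815+k*s)
E
```

```text
(array([0.14674865, 0.4753257 , 0.19864164]), np.float64(0.00016567816543813))
0.14954420934848675 0.47365880151119205
(310, 325) 0.0028 [0.3038 0.2271 0.0028]
(310, 325) 0.02 [0.3201 0.2341 0.02  ]
(310, 325) 0.035 [0.3343 0.2402 0.035 ]
(420, 445) 0.0028 [0.3391 0.3225 0.0028]
(420, 445) 0.02 [0.3545 0.3273 0.02  ]
(420, 445) 0.035 [0.368  0.3315 0.035 ]
0.32640202677019176 0.23229644473579414
0.3657979732298083 0.3307035552642058
```

Triangulating the tips at the start gives z≈0.199 against a reported 0.179. So the real tips sit about 20–25 mm above the reported TCP, while x and y agree. I'll lower in small steps.

Call:
arm_command(series="0.002 0 0.003 -0.001 0.006 0.002 0.094; 0 0 0 0 0 0 0.094; 0 0 0 0 0.004 0 0.094; 0 0 0 0 0 0 0.094; 0 0 0 0 0 0 0.094")

```text
time: 5.8
tool_pos: [0.3434, 0.2811, -0.0084]
ee_rot: [-1.57, 0.001, 1.19]
wrist_force: [-0.4, -0.5, 0.1]
width: 0.0939
```

```bash
python3 d.py 0.344 0.2815 -0.014 1.19; python3 look.py scene s4 280 150 460 290
```

```text
t 5.8 pos [ 0.3434  0.2811 -0.0084] rot [-1.57e+00  1.00e-03  1.19e+00] w 0.0939 F [-0.4 -0.5  0.1]
turn rv [-0.001  0.    -0.001] shift(after turn) [ 0.0006  0.0056 -0.0004] shift(now) [ 0.0006  0.0056 -0.0004]
0.09406984753352643
```

View pics/s4.png

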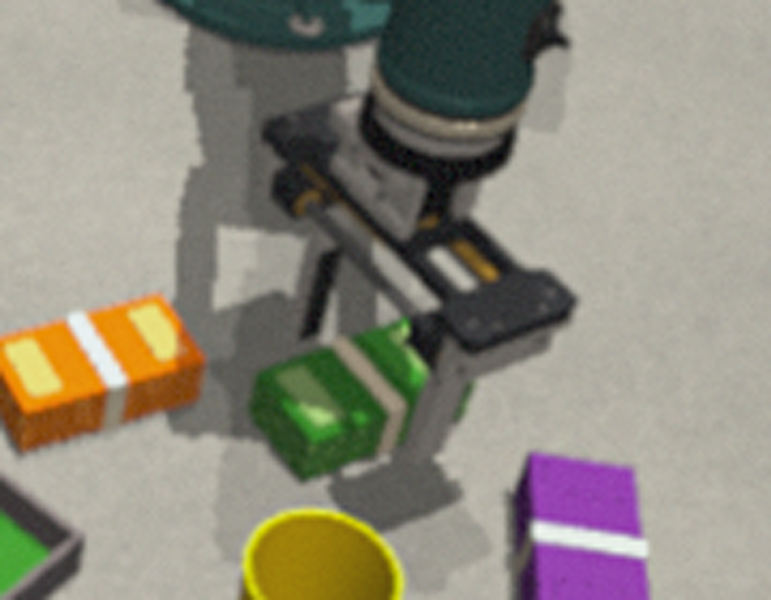

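Run:
```python
from h import *
f=600/140
for z in(.008,.014,.02):
  m=[back("scene",[np.array(u)/f+[280,150]],z)[0][:2] for u in((305,338),(418,460))]
  d=m[1]-m[0];print(z,np.round(m,4),np.round(np.mean(m,0),4),np.linalg.norm(d),np.arctan2(d[1],d[0]))
```

```text
0.008 [[0.3196 0.2329]
 [0.3538 0.3287]] [0.3367 0.2808] 0.10174233422886324 1.2278248851670754
0.014 [[0.3252 0.2353]
 [0.3591 0.3303]] [0.3421 0.2828] 0.10090344352314827 1.2278248851670759
0.02 [[0.3308 0.2377]
 [0.3644 0.332 ]] [0.3476 0.2849] 0.10006455281743336 1.2278248851670752
```

Call:
arm_command(series="0 0 0 0 0.006 0 0.094; 0 0 0 0 0 0 0.094; 0 0 0 0 0 0 0.04; 0 0 0 0 0 0 0.04; 0 0 0 0 0 0 0.04; 0 0 0 0 0 0 0.04; 0 0 0 0 0 0 0.04; 0 0 0 0 0 0 0.04; 0 0 0 0 0 0 0.04; 0 0 0 0 0 0 0.04")

```text
time: 6.85
tool_pos: [0.3437, 0.2813, -0.0147]
ee_rot: [-1.571, 0.0, 1.19]
wrist_force: [1.3, 0.6, -0.4]
width: 0.0556
```

```bash
python3 d.py 0.344 0.2815 0.12 1.19
```

```text
t 6.85 pos [ 0.3437  0.2813 -0.0147] rot [-1.571  0.     1.19 ] w 0.0556 F [ 1.3  0.6 -0.4]
turn rv [-0.  0. -0.] shift(after turn) [ 0.0003 -0.1347 -0.0002] shift(now) [ 0.0002 -0.1347 -0.0002]
```

Call:
arm_command(series="0 0 0 0 -0.01 0 0.04; 0 0 0 0 -0.025 0 0.04; 0 0 0 0 -0.03 0 0.04; 0 0 0 0 -0.03 0 0.04; 0 0 0 0 -0.01 0 0.04; 0 -0.12 0 0 0 0 0.04; 0 -0.12 0 0 0 0 0.04; 0 -0.11 0 0 0 0 0.04; 0 0 0 0 0 0 0.04")

```text
time: 7.75
tool_pos: [0.3405, 0.2792, 0.0928]
ee_rot: [-1.564, 0.005, 1.553]
wrist_force: [0.3, 0.5, -2.6]
width: 0.0559
```

```bash
python3 d.py 0.607 0.171 0.09 1.541;  python3 look.py scene s5
```

```text
t 7.75 pos [0.3405 0.2792 0.0928] rot [-1.564  0.005  1.553] w 0.0559 F [ 0.3  0.5 -2.6]
turn rv [-0.007  0.012 -0.005] shift(after turn) [-0.1002  0.0028 -0.2696] shift(now) [-0.1035  0.0015 -0.2683]
0.05565715510956701
```

View pics/s5.png

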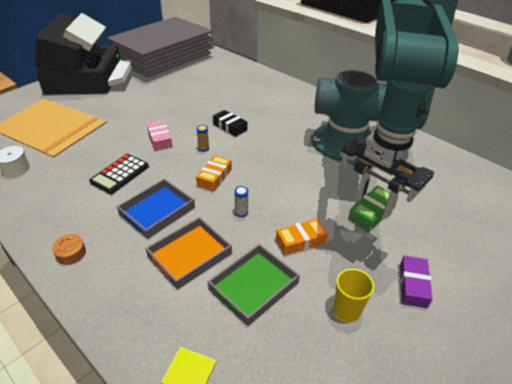

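The green brick is held, at about (370,207) in the scene view. Carrying it to the green tray.

Call:
arm_command(series="-0.007 0.012 -0.005 -0.007 0 -0.02 0.04; 0 0 0 -0.0145 0 -0.038 0.04; 0 0 0 -0.0145 0 -0.038 0.04; 0 0 0 -0.0145 0 -0.038 0.04; 0 0 0 -0.0145 0 -0.038 0.04; 0 0 0 -0.0145 0 -0.038 0.04; 0 0 0 -0.013 0 -0.035 0.04; 0 0 0 -0.004 0 -0.015 0.04; 0 0 0 0 0 0 0.04; 0 0 0 0 0 0 0.04")

```text
time: 8.8
tool_pos: [0.6014, 0.1678, 0.0828]
ee_rot: [-1.557, 0.003, 1.518]
wrist_force: [0.6, 0.1, -1.2]
width: 0.0559
```

```bash
python3 d.py 0.607 0.171 0.05 1.541
```

```text
t 8.8 pos [0.6014 0.1678 0.0828] rot [-1.557  0.003  1.518] w 0.0559 F [ 0.6  0.1 -1.2]
turn rv [-0.014 -0.023 -0.002] shift(after turn) [ 0.0034  0.0328 -0.0055] shift(now) [ 0.0036  0.0327 -0.0058]
```

Call:
arm_command(series="-0.013 -0.02 -0.002 0.003 0.015 -0.005 0.04; 0 0 0 0 0.01 0 0.04; 0 0 0 0 0.005 0 0.04; 0 0 0 0 0 0 0.04; 0 0 0 0 0 0 0.04")

```text
time: 9.3
tool_pos: [0.6016, 0.173, 0.0516]
ee_rot: [-1.567, 0.0, 1.538]
wrist_force: [0.1, 0.2, -2.2]
width: 0.0555
```

```bash
python3 d.py 0.607 0.171 0.05 1.541;  python3 look.py scene s6 160 150 400 330; python3 look.py top t6 100 50 300 200
```

```text
t 9.3 pos [0.6016 0.173  0.0516] rot [-1.567  0.     1.538] w 0.0555 F [ 0.1  0.2 -2.2]
turn rv [-0.004 -0.003 -0.   ] shift(after turn) [-0.0019  0.0016 -0.0055] shift(now) [-0.0019  0.0016 -0.0055]
0.05566082393914958
0.05571649423801492
```

View pics/s6.png

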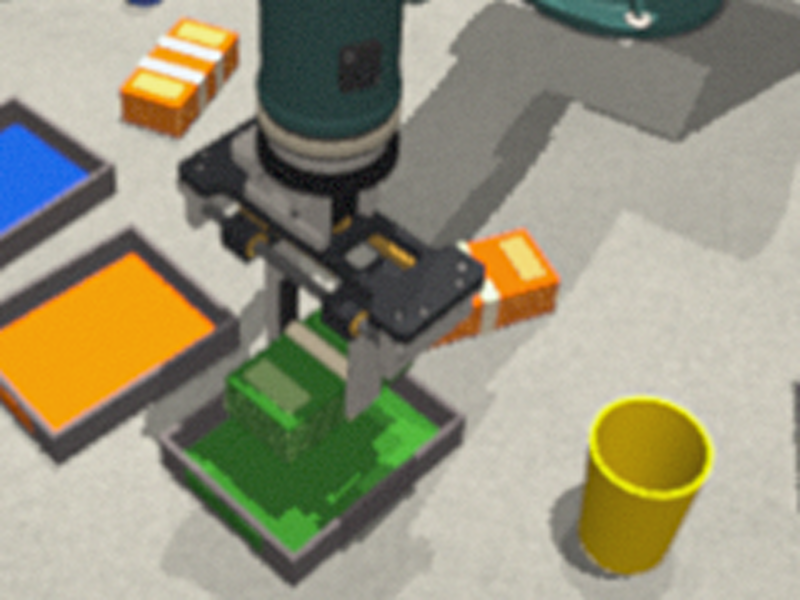

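View pics/t6.png

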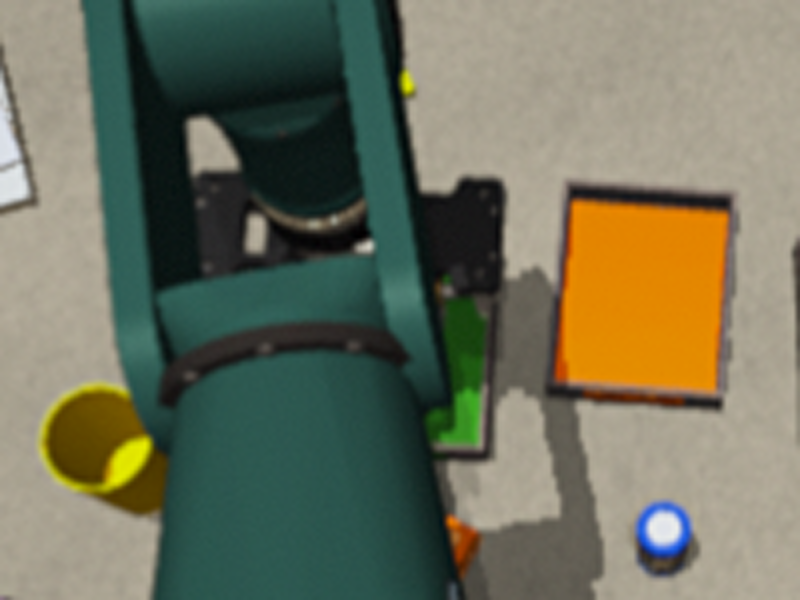

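```bash
cat > ov.py <<'E'
# ov.py in out x0 y0 x1 y1 cam x y a z0 h [L W]
import sys
from h import *
i,o=sys.argv[1:3];x0,y0,x1,y1=map(int,sys.argv[3:7]);cam=sys.argv[7]
v=list(map(float,sys.argv[8:]))
im=cv2.imread(f"pics/{i}.png");f=min(800/(x1-x0),600/(y1-y0))
b=box(v[0],v[1],v[2],*(v[5:7] if len(v)>5 else (.11,.056)),z0=v[3],z1=v[3]+v[4])
p=np.int32((proj(cam,b)-[x0,y0]+.5)*f)
for q in(0,1): cv2.polylines(im,[p[[q,2+q,6+q,4+q]]],True,((255,255,255),(0,0,255))[q],1)
cv2.imwrite(f"pics/{o}.png",im)
E
python3 ov.py s6 s6b 160 150 400 330 scene .6016 .173 -.033 .0663 .036
python3 ov.py s6b s6b 160 150 400 330 scene .607 .171 -.03 0 .03 .154 .124
```

```text
(no output)
```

View pics/s6b.png

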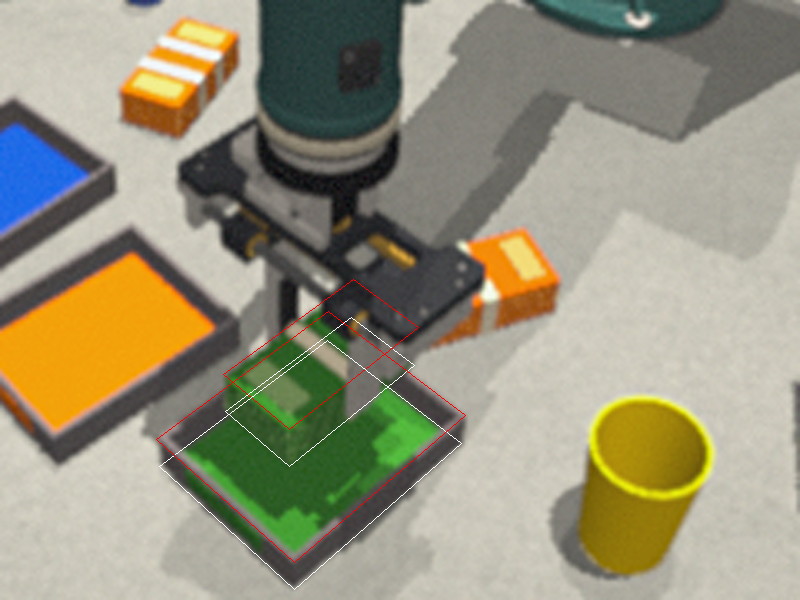

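The overlay matches: x and y are right and the z offset is constant. Lowering.

Call:
arm_command(series="-0.004 0 0 -0.001 0 -0.005 0.04; 0 0 0 0 0.02 0 0.04; 0 0 0 0 0.02 0 0.04; 0 0 0 0 0.01 0 0.04; 0 0 0 0 0.003 0 0.04; 0 0 0 0 0 0 0.04; 0 0 0 0 0 0 0.04")

```text
time: 10.1
tool_pos: [0.6127, 0.1718, 0.0029]
ee_rot: [-1.583, -0.002, 1.537]
wrist_force: [-0.5, -0.6, -2.1]
width: 0.0558
```

```bash
python3 d.py 0.607 0.171 -0.010 1.541
```

```text
t 10.1 pos [0.6127 0.1718 0.0029] rot [-1.583 -0.002  1.537] w 0.0558 F [-0.5 -0.6 -2.1]
turn rv [ 0.012 -0.004  0.002] shift(after turn) [-0.001   0.0129  0.0057] shift(now) [-0.001   0.0128  0.0058]
```

Call:
arm_command(series="0.012 0 0.002 0 0.006 0.005 0.04; 0 0 0 0 0 0 0.04; 0 0 0 0 0.004 0 0.04; 0 0 0 0 0 0 0.04; 0 0 0 0 0 0 0.04")

```text
time: 10.6
tool_pos: [0.6091, 0.1724, -0.0053]
ee_rot: [-1.574, -0.0, 1.537]
wrist_force: [-0.3, -0.4, -1.9]
width: 0.0556
```

```bash
python3 d.py 0.607 0.171 -0.010 1.541
```

```text
t 10.6 pos [ 0.6091  0.1724 -0.0053] rot [-1.574 -0.     1.537] w 0.0556 F [-0.3 -0.4 -1.9]
turn rv [ 0.003 -0.004  0.   ] shift(after turn) [-0.0015  0.0047  0.0021] shift(now) [-0.0015  0.0047  0.0021]
```

Down 5 mm more, open partly (to 0.075 for clearance inside the tray), then lift.

Call:
arm_command(series="0.003 0 0 0 0.005 0 0.04; 0 0 0 0 0 0 0.04; 0 0 0 0 0 0 0.075; 0 0 0 0 0 0 0.075; 0 0 0 0 0 0 0.075; 0 0 0 0 0 0 0.075; 0 0 0 0 -0.01 0 0.075; 0 0 0 0 -0.03 0 0.075; 0 0 0 0 -0.04 0 0.075; 0 0 0 0 -0.03 0 0.075; 0 0 0 0 0 0 0.094")

```text
time: 11.7
tool_pos: [0.6097, 0.1724, 0.1068]
ee_rot: [-1.573, -0.001, 1.537]
wrist_force: [0.8, -0.1, 0.8]
width: 0.0797
```

```bash
python3 d.py 0.433 0.162 0.09 1.126;python3 look.py scene s7 160 150 400 330
```

```text
t 11.7 pos [0.6097 0.1724 0.1068] rot [-1.573e+00 -1.000e-03  1.537e+00] w 0.0797 F [ 0.8 -0.1  0.8]
turn rv [0.002 0.411 0.002] shift(after turn) [-0.0854  0.0168  0.155 ] shift(now) [-0.0163  0.0163  0.1763]
0.08378383110271559
```

View pics/s7.png

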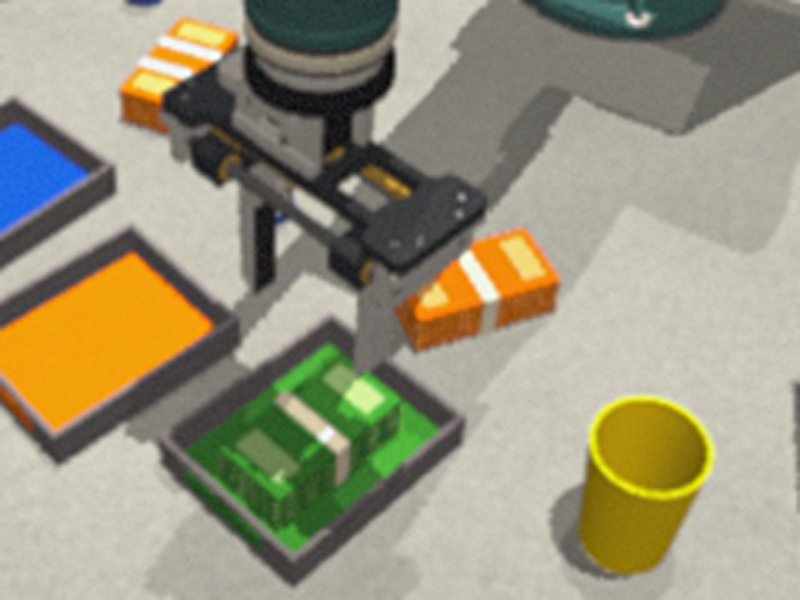

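The green brick lies flat and central in its tray. Next is orange A.

Call:
arm_command(series="0 0.12 0 0 0 0 0.094; 0 0.12 0 0 0 0 0.094; 0 0.12 0 0 0 0 0.094; 0 0.05 0 0 0 0 0.094; 0 0 0 -0.017 0 0.031 0.094; 0 0 0 -0.017 0 0.031 0.094; 0 0 0 -0.017 0.005 0.031 0.094; 0 0 0 -0.017 0.005 0.031 0.094; 0 0 0 -0.012 0.005 0.022 0.094; 0 0 0 -0.003 0 0.006 0.094; 0 0 0 0 0 0 0.094; 0 0 0 0 0 0 0.094")

```text
time: 12.95
tool_pos: [0.418, 0.1621, 0.0687]
ee_rot: [-1.543, 0.022, 1.109]
wrist_force: [0.3, 0.1, -0.5]
width: 0.0941
```

```bash
python3 d.py 0.433 0.162 0.03 1.126
```

```text
t 12.95 pos [0.418  0.1621 0.0687] rot [-1.543  0.022  1.109] w 0.0941 F [ 0.3  0.1 -0.5]
turn rv [-0.028 -0.017 -0.022] shift(after turn) [ 0.0064  0.0387 -0.0136] shift(now) [ 0.0075  0.0381 -0.0145]
```

Call:
arm_command(series="-0.028 -0.016 -0.022 0.006 0.01 -0.013 0.094; 0 0 0 0 0 0 0.094; 0 0 0 0 0 0 0.094")

```text
time: 13.25
tool_pos: [0.4354, 0.1617, 0.0583]
ee_rot: [-1.572, -0.001, 1.124]
wrist_force: [-0.2, 0.2, -0.7]
width: 0.0942
```

```bash
python3 d.py 0.433 0.162 -0.0145 1.126
```

```text
t 13.25 pos [0.4354 0.1617 0.0583] rot [-1.572e+00 -1.000e-03  1.124e+00] w 0.0942 F [-0.2  0.2 -0.7]
turn rv [ 0.001 -0.002  0.001] shift(after turn) [-0.0008  0.0728  0.0023] shift(now) [-0.0009  0.0728  0.0024]
```

Call:
arm_command(series="0 0 0 -0.001 0.015 0.002 0.094; 0 0 0 0 0.02 0 0.094; 0 0 0 0 0.018 0 0.094; 0 0 0 0 0.008 0 0.094; 0 0 0 0 0 0 0.094; 0 0 0 0 0 0 0.094")

```text
time: 13.85
tool_pos: [0.4384, 0.1626, -0.0007]
ee_rot: [-1.575, -0.004, 1.121]
wrist_force: [0.4, 0.7, -0.9]
width: 0.0941
```

```bash
python3 d.py 0.433 0.162 -0.0145 1.126
```

```text
t 13.85 pos [ 0.4384  0.1626 -0.0007] rot [-1.575 -0.004  1.121] w 0.0941 F [ 0.4  0.7 -0.9]
turn rv [ 0.004 -0.005  0.004] shift(after turn) [-0.0029  0.0138  0.0046] shift(now) [-0.0029  0.0137  0.0047]
```

Call:
arm_command(series="0.004 -0.005 0.004 -0.003 0.008 0.004 0.094; 0 0 0 0 0.005 0 0.094; 0 0 0 0 0 0 0.094; 0 0 0 0 0 0 0.04; 0 0 0 0 0 0 0.04; 0 0 0 0 0 0 0.04; 0 0 0 0 0 0 0.04; 0 0 0 0 0 0 0.04; 0 0 0 0 0 0 0.04; 0 0 0 0 0 0 0.04; 0 0 0 0 0 0 0.04")

```text
time: 14.95
tool_pos: [0.4357, 0.1622, -0.0116]
ee_rot: [-1.575, -0.003, 1.126]
wrist_force: [0.6, 0.8, -0.2]
width: 0.0558
```

```bash
python3 d.py 0.6465 0.002 0.09 1.484
```

```text
t 14.95 pos [ 0.4357  0.1622 -0.0116] rot [-1.575 -0.003  1.126] w 0.0558 F [ 0.6  0.8 -0.2]
turn rv [ 0.005 -0.358  0.003] shift(after turn) [-0.1414 -0.1016 -0.2239] shift(now) [-0.0537 -0.1006 -0.2597]
```

Call:
arm_command(series="0 0 0 0 -0.01 0 0.04; 0 0 0 0 -0.025 0 0.04; 0 0 0 0 -0.03 0 0.04; 0 0 0 0 -0.03 0 0.04; 0 0 0 0 -0.01 0 0.04; 0 -0.12 0 0 0 0 0.04; 0 -0.12 0 0 0 0 0.04; 0 -0.11 0 0 0 0 0.04; 0 0 0 0 0 0 0.04; 0 0 0 0 0 0 0.04")

```text
time: 15.95
tool_pos: [0.4299, 0.1608, 0.0934]
ee_rot: [-1.564, 0.002, 1.487]
wrist_force: [0.7, 0.1, -2.4]
width: 0.056
```

```bash
python3 d.py 0.6465 0.002 0.09 1.484
```

```text
t 15.95 pos [0.4299 0.1608 0.0934] rot [-1.564  0.002  1.487] w 0.056 F [ 0.7  0.1 -2.4]
turn rv [-0.007  0.003 -0.002] shift(after turn) [-0.1394  0.0034 -0.2295] shift(now) [-0.1401  0.0022 -0.2291]
```

Call:
arm_command(series="-0.007 0.003 -0.002 -0.01 0 -0.018 0.04; 0 0 0 -0.021 0 -0.034 0.04; 0 0 0 -0.021 0 -0.034 0.04; 0 0 0 -0.021 0 -0.034 0.04; 0 0 0 -0.021 0 -0.034 0.04; 0 0 0 -0.021 0 -0.034 0.04; 0 0 0 -0.015 0 -0.025 0.04; 0 0 0 -0.007 0 -0.012 0.04; 0 0 0 0 0 0 0.04; 0 0 0 0 0 0 0.04")

```text
time: 16.95
tool_pos: [0.6446, -0.002, 0.0831]
ee_rot: [-1.557, -0.0, 1.466]
wrist_force: [0.1, 1.2, -1.8]
width: 0.0556
```

```bash
python3 d.py 0.6465 0.002 0.04 1.484
```

```text
t 16.95 pos [ 0.6446 -0.002   0.0831] rot [-1.557 -0.     1.466] w 0.0556 F [ 0.1  1.2 -1.8]
turn rv [-0.013 -0.018  0.   ] shift(after turn) [ 0.0041  0.0431 -0.0015] shift(now) [ 0.0041  0.0431 -0.002 ]
```

Call:
arm_command(series="-0.013 -0.018 0 0.004 0.01 0.001 0.04; 0 0 0 0 0.015 0 0.04; 0 0 0 0 0.015 0 0.04; 0 0 0 0 0.005 0 0.04; 0 0 0 0 0 0 0.04; 0 0 0 0 0 0 0.04")

```text
time: 17.55
tool_pos: [0.6398, 0.0055, 0.0339]
ee_rot: [-1.566, -0.001, 1.485]
wrist_force: [0.0, -0.3, -3.3]
width: 0.0557
```

```bash
python3 d.py 0.6465 0.002 -0.007 1.484
```

```text
t 17.55 pos [0.6398 0.0055 0.0339] rot [-1.566e+00 -1.000e-03  1.485e+00] w 0.0557 F [ 0.  -0.3 -3.3]
turn rv [-0.005  0.001  0.001] shift(after turn) [-0.0029  0.0409 -0.007 ] shift(now) [-0.003   0.0409 -0.0072]
```

Call:
arm_command(series="-0.005 0 0 -0.003 0.01 -0.007 0.04; 0 0 0 0 0.015 0 0.04; 0 0 0 0 0.008 0 0.04; 0 0 0 0 0 0 0.04; 0 0 0 0 0 0 0.04")

```text
time: 18.05
tool_pos: [0.648, 0.0012, -0.0013]
ee_rot: [-1.573, -0.001, 1.484]
wrist_force: [0.7, 0.5, -3.0]
width: 0.0559
```

```bash
python3 d.py 0.6475 0.002 -0.007 1.484
```

```text
t 18.05 pos [ 0.648   0.0012 -0.0013] rot [-1.573e+00 -1.000e-03  1.484e+00] w 0.0559 F [ 0.7  0.5 -3. ]
turn rv [0.002 0.    0.001] shift(after turn) [0.0008 0.0057 0.0006] shift(now) [0.0008 0.0057 0.0006]
```

Position is right. Down 6 mm, release, lift.

Call:
arm_command(series="0.002 0 0 0 0.006 0 0.04; 0 0 0 0 0 0 0.04; 0 0 0 0 0 0 0.04; 0 0 0 0 0 0 0.075; 0 0 0 0 0 0 0.075; 0 0 0 0 0 0 0.075; 0 0 0 0 0 0 0.075")

```text
time: 18.75
tool_pos: [0.6512, 0.001, -0.0033]
ee_rot: [-1.578, -0.001, 1.484]
wrist_force: [0.1, 0.0, 0.3]
width: 0.0748
```

Call:
arm_command(series="0 0 0 0 -0.01 0 0.075; 0 0 0 0 -0.03 0 0.075; 0 0 0 0 -0.04 0 0.075; 0 0 0 0 -0.03 0 0.094; 0 0 0 0 0 0 0.094")

```text
time: 19.25
tool_pos: [0.6498, 0.0011, 0.1125]
ee_rot: [-1.578, -0.001, 1.484]
wrist_force: [1.2, -0.8, 1.1]
width: 0.0874
```

```bash
python3 d.py 0.413 -0.1658 0.09 1.92;python3 look.py scene s8 120 120 360 300
```

```text
t 19.25 pos [0.6498 0.0011 0.1125] rot [-1.578e+00 -1.000e-03  1.484e+00] w 0.0874 F [ 1.2 -0.8  1.1]
turn rv [ 0.007 -0.436 -0.   ] shift(after turn) [-0.0758  0.0225  0.2797] shift(now) [-0.1868  0.0207  0.2217]
0.09122202667486026
```

View pics/s8.png

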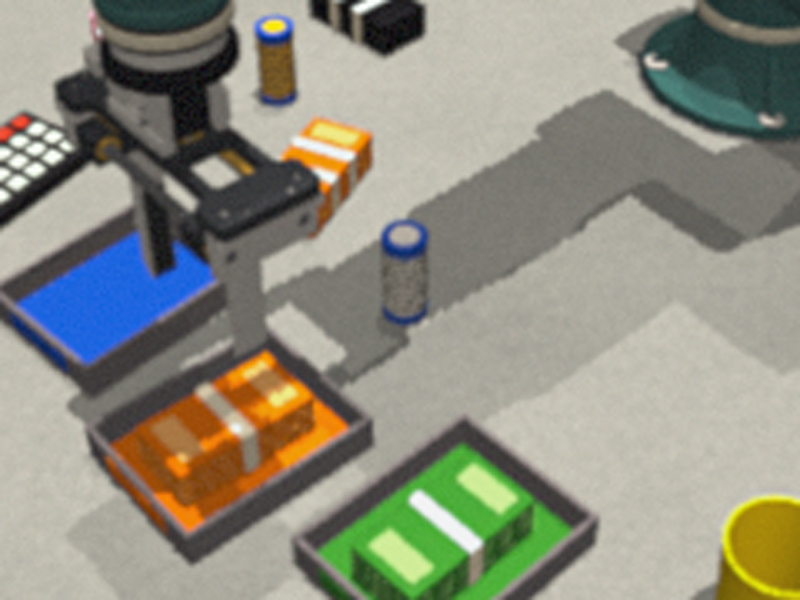

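Call:
arm_command(series="0.007 -0.12 0 0 0 0 0.094; 0 -0.12 0 0 0 0 0.094; 0 -0.12 0 0 0 0 0.094; 0 -0.08 0 0 0 0 0.094; 0 0 0 -0.006 0 0.022 0.094; 0 0 0 -0.012 0.003 0.042 0.094; 0 0 0 -0.012 0.003 0.042 0.094; 0 0 0 -0.012 0.003 0.042 0.094; 0 0 0 -0.012 0.003 0.042 0.094; 0 0 0 -0.012 0.003 0.042 0.094; 0 0 0 -0.007 0 0.03 0.094; 0 0 0 0 0 0 0.094")

```text
time: 20.5
tool_pos: [0.4106, -0.1628, 0.0737]
ee_rot: [-1.537, -0.024, 1.946]
wrist_force: [0.7, -0.2, 0.2]
width: 0.0939
```

```bash
python3 d.py 0.413 -0.1658 0.05 1.926
```

```text
t 20.5 pos [ 0.4106 -0.1628  0.0737] rot [-1.537 -0.024  1.946] w 0.0939 F [ 0.7 -0.2  0.2]
turn rv [-0.034  0.021  0.023] shift(after turn) [-0.0036  0.0237 -0.0012] shift(now) [-0.0042  0.0235 -0.0019]
```

Call:
arm_command(series="-0.034 0.02 0.023 -0.003 0.01 0 0.094; 0 0 0 0 0 0 0.094; 0 0 0 0 0 0 0.094")

```text
time: 20.8
tool_pos: [0.41, -0.1641, 0.0602]
ee_rot: [-1.57, -0.005, 1.925]
wrist_force: [-0.1, -0.7, 0.9]
width: 0.0941
```

```bash
python3 d.py 0.413 -0.1658 -0.0145 1.926; python3 look.py top t9
```

```text
t 20.8 pos [ 0.41   -0.1641  0.0602] rot [-1.57  -0.005  1.925] w 0.0941 F [-0.1 -0.7  0.9]
turn rv [-0.001 -0.001  0.005] shift(after turn) [-0.0027  0.0747 -0.0022] shift(now) [-0.003   0.0747 -0.0023]
0.09408398180618113
```

View pics/t9.png

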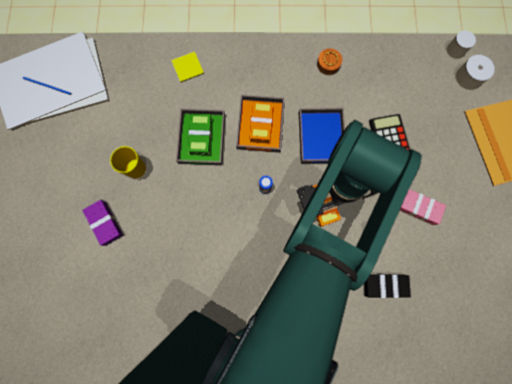

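Run:
```python
from h import *
T=cv2.imread("pics/t9.png")
z=cv2.resize(T[90:155,230:292],None,fx=9,fy=9,interpolation=2)
for a,y0 in((-.087,.001),):
    p=np.int32((proj("top",box(.6485,.001,a,z0=.004,z1=.04))-[230,90]+.5)*9)
    for q in(0,1): cv2.polylines(z,[p[[q,2+q,6+q,4+q]]],True,((255,255,255),(0,0,255))[q],1)
cv2.imwrite("pics/t9z.png",z)
```

```text
(no output)
```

View pics/t9z.png

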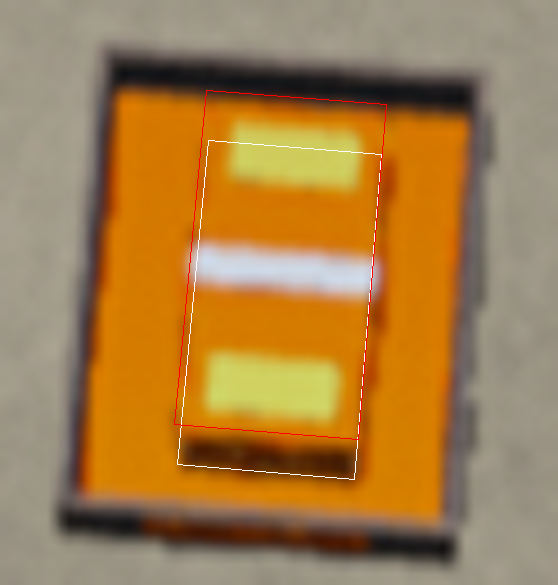

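Call:
arm_command(series="0 0 0.004 -0.003 0.015 -0.002 0.094; 0 0 0 0 0.02 0 0.094; 0 0 0 0 0.018 0 0.094; 0 0 0 0 0.008 0 0.094; 0 0 0 0 0 0 0.094; 0 0 0 0 0 0 0.094")

```text
time: 21.45
tool_pos: [0.4185, -0.1646, -0.0008]
ee_rot: [-1.571, 0.0, 1.932]
wrist_force: [0.2, 0.0, 0.3]
width: 0.0942
```

```bash
python3 d.py 0.413 -0.1658 -0.0145 1.926
```

```text
t 21.45 pos [ 0.4185 -0.1646 -0.0008] rot [-1.571  0.     1.932] w 0.0942 F [0.2 0.  0.3]
turn rv [ 0.     0.006 -0.   ] shift(after turn) [0.0008 0.0137 0.0056] shift(now) [0.0009 0.0137 0.0056]
```

Call:
arm_command(series="0 0.006 0 0.001 0.008 0.005 0.094; 0 0 0 0 0.005 0 0.094; 0 0 0 0 0 0 0.094; 0 0 0 0 0 0 0.094")

```text
time: 21.85
tool_pos: [0.4148, -0.1664, -0.0126]
ee_rot: [-1.574, 0.003, 1.926]
wrist_force: [0.1, -0.8, -0.5]
width: 0.0942
```

```bash
python3 d.py 0.413 -0.1658 -0.0145 1.926
```

```text
t 21.85 pos [ 0.4148 -0.1664 -0.0126] rot [-1.574  0.003  1.926] w 0.0942 F [ 0.1 -0.8 -0.5]
turn rv [ 0.003  0.    -0.003] shift(after turn) [0.0012 0.0019 0.0015] shift(now) [0.0012 0.0019 0.0015]
```

Call:
arm_command(series="0 0 0 0 0 0 0.04; 0 0 0 0 0 0 0.04; 0 0 0 0 0 0 0.04; 0 0 0 0 0 0 0.04; 0 0 0 0 0 0 0.04; 0 0 0 0 0 0 0.04; 0 0 0 0 0 0 0.04; 0 0 0 0 0 0 0.04")

```text
time: 22.65
tool_pos: [0.4151, -0.1661, -0.0117]
ee_rot: [-1.575, 0.003, 1.926]
wrist_force: [-0.2, 0.2, 1.1]
width: 0.0555
```

```bash
python3 d.py 0.648 0.001 0.1 1.484
```

```text
t 22.65 pos [ 0.4151 -0.1661 -0.0117] rot [-1.575  0.003  1.926] w 0.0555 F [-0.2  0.2  1.1]
turn rv [ 0.005  0.442 -0.002] shift(after turn) [ 0.1867 -0.1117 -0.2175] shift(now) [ 0.0754 -0.1108 -0.2769]
```

Call:
arm_command(series="0 0 0 0 -0.01 0 0.04; 0 0 0 0 -0.025 0 0.04; 0 0 0 0 -0.03 0 0.04; 0 0 0 0 -0.03 0 0.04; 0 0 0 0 -0.015 0 0.04; 0 0.12 0 0 0 0 0.04; 0 0.12 0 0 0 0 0.04; 0 0.12 0 0 0 0 0.04; 0 0.08 0 0 0 0 0.04; 0 0 0 0 0 0 0.04; 0 0 0 0 0 0 0.04")

```text
time: 23.75
tool_pos: [0.412, -0.1659, 0.1043]
ee_rot: [-1.572, 0.002, 1.47]
wrist_force: [0.2, -0.1, -2.7]
width: 0.0558
```

```bash
python3 d.py 0.649 0.001 0.1 1.484
```

```text
t 23.75 pos [ 0.412  -0.1659  0.1043] rot [-1.572  0.002  1.47 ] w 0.0558 F [ 0.2 -0.1 -2.7]
turn rv [ 0.001 -0.014 -0.002] shift(after turn) [ 0.1868  0.0043 -0.2216] shift(now) [ 0.1899  0.0042 -0.219 ]
```

Call:
arm_command(series="0 -0.014 -0.002 0.014 0 -0.016 0.04; 0 0 0 0.028 0 -0.033 0.04; 0 0 0 0.028 0 -0.033 0.04; 0 0 0 0.028 0 -0.033 0.04; 0 0 0 0.028 0 -0.033 0.04; 0 0 0 0.028 0 -0.033 0.04; 0 0 0 0.02 0 -0.024 0.04; 0 0 0 0.01 0 -0.012 0.04; 0 0 0 0 0 0 0.04; 0 0 0 0 0 0 0.04")

```text
time: 24.75
tool_pos: [0.651, 0.0051, 0.1004]
ee_rot: [-1.567, 0.004, 1.497]
wrist_force: [0.6, -0.3, -2.2]
width: 0.056
```

```bash
python3 d.py 0.6495 0.001 0.05 1.484
```

```text
t 24.75 pos [0.651  0.0051 0.1004] rot [-1.567  0.004  1.497] w 0.056 F [ 0.6 -0.3 -2.2]
turn rv [-0.004  0.013 -0.004] shift(after turn) [-0.0042  0.0504  0.0011] shift(now) [-0.004   0.0505  0.001 ]
```

Call:
arm_command(series="-0.004 0.013 -0.004 -0.004 0.01 0.001 0.04; 0 0 0 0 0.015 0 0.04; 0 0 0 0 0.015 0 0.04; 0 0 0 0 0.008 0 0.04; 0 0 0 0 0 0 0.04; 0 0 0 0 0 0 0.04")

```text
time: 25.35
tool_pos: [0.6449, -0.0028, 0.0465]
ee_rot: [-1.566, 0.001, 1.48]
wrist_force: [0.2, -0.2, -2.2]
width: 0.0556
```

```bash
python3 d.py 0.6495 0.001 0.03 1.484;python3 look.py scene s10 120 120 360 300; python3 ov.py s10 s10b 120 120 360 300 scene .648 .001 -.087 .062 .036
```

```text
t 25.35 pos [ 0.6449 -0.0028  0.0465] rot [-1.566e+00  1.000e-03  1.480e+00] w 0.0556 F [ 0.2 -0.2 -2.2]
turn rv [-0.005 -0.004 -0.001] shift(after turn) [ 0.0042  0.0165 -0.0043] shift(now) [ 0.0042  0.0165 -0.0043]
0.05592506545034629
```

View pics/s10.png

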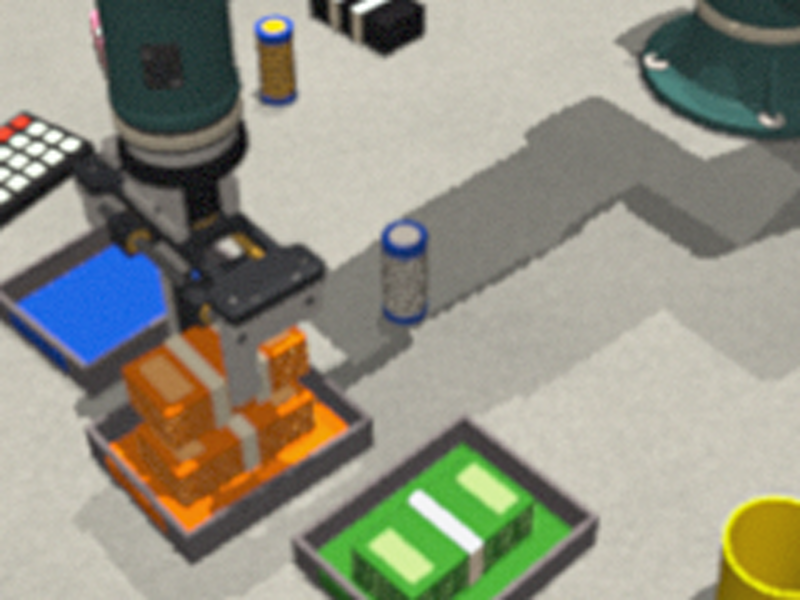

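Call:
arm_command(series="-0.004 -0.003 0 0.004 0.005 -0.004 0.04; 0 0 0 0 0.006 0 0.04; 0 0 0 0 0 0 0.04; 0 0 0 0 0 0 0.04")

```text
time: 25.8
tool_pos: [0.6511, 0.0015, 0.0365]
ee_rot: [-1.574, 0.0, 1.483]
wrist_force: [0.4, -0.5, -1.2]
width: 0.0553
```

```bash
python3 d.py 0.6495 0.001 0.029 1.484
```

```text
t 25.8 pos [0.6511 0.0015 0.0365] rot [-1.574  0.     1.483] w 0.0553 F [ 0.4 -0.5 -1.2]
turn rv [ 0.003 -0.001 -0.   ] shift(after turn) [-0.0006  0.0075  0.0016] shift(now) [-0.0006  0.0075  0.0016]
```

Call:
arm_command(series="0.003 0 0 -0.0006 0.005 0.001 0.04; 0 0 0 0 0 0 0.04; 0 0 0 0 0.002 0 0.04; 0 0 0 0 0 0 0.04; 0 0 0 0 0 0 0.04")

```text
time: 26.3
tool_pos: [0.6503, 0.0009, 0.0294]
ee_rot: [-1.571, 0.001, 1.484]
wrist_force: [-0.3, 0.3, -2.5]
width: 0.0554
```

```bash
python3 d.py 0.6495 0.001 0.029 1.484
```

```text
t 26.3 pos [0.6503 0.0009 0.0294] rot [-1.571e+00  1.000e-03  1.484e+00] w 0.0554 F [-0.3  0.3 -2.5]
turn rv [ 0.001 -0.    -0.001] shift(after turn) [0.     0.0004 0.0008] shift(now) [0.     0.0004 0.0008]
```

Call:
arm_command(series="0 0 0 0 0.001 0 0.04; 0 0 0 0 0 0 0.04; 0 0 0 0 0 0 0.075; 0 0 0 0 0 0 0.075; 0 0 0 0 0 0 0.075; 0 0 0 0 0 0 0.075; 0 0 0 0 -0.01 0 0.075; 0 0 0 0 -0.03 0 0.075; 0 0 0 0 -0.04 0 0.075; 0 0 0 0 -0.02 0 0.094; 0 0 0 0 0 0 0.094; 0 0 0 0 0 0 0.094")

```text
time: 27.5
tool_pos: [0.6516, 0.0008, 0.1373]
ee_rot: [-1.578, 0.0, 1.484]
wrist_force: [-0.7, 0.3, -0.4]
width: 0.0931
```

```bash
python3 d.py 0.461 -0.0095 0.13 1.484;python3 look.py scene s11 120 120 360 300
```

```text
t 27.5 pos [0.6516 0.0008 0.1373] rot [-1.578  0.     1.484] w 0.0931 F [-0.7  0.3 -0.4]
turn rv [ 0.007 -0.    -0.   ] shift(after turn) [-0.0268  0.0073  0.189 ] shift(now) [-0.0269  0.006   0.189 ]
0.09323285109151967
```

View pics/s11.png

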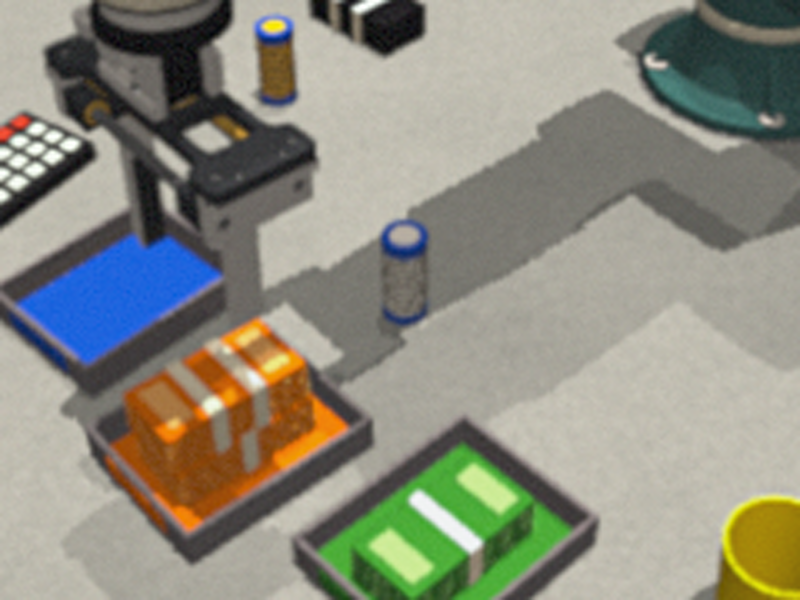

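The stack is square. Next is the silver tube.

Call:
arm_command(series="0.007 0 0 -0.002 0 0.015 0.094; 0 0 0 -0.005 0 0.035 0.094; 0 0 0 -0.005 0 0.035 0.094; 0 0 0 -0.005 0 0.035 0.094; 0 0 0 -0.005 0 0.035 0.094; 0 0 0 -0.004 0 0.025 0.094; 0 0 0 -0.001 0 0.01 0.094; 0 0 0 0 0 0 0.094; 0 0 0 0 0 0 0.094")

```text
time: 28.45
tool_pos: [0.4463, -0.0088, 0.122]
ee_rot: [-1.546, -0.001, 1.483]
wrist_force: [-0.0, 0.3, -0.6]
width: 0.0938
```

```bash
python3 d.py 0.461 -0.0095 0.09 1.52
```

```text
t 28.45 pos [ 0.4463 -0.0088  0.122 ] rot [-1.546e+00 -1.000e-03  1.483e+00] w 0.0938 F [-0.   0.3 -0.6]
turn rv [-0.025 -0.037  0.001] shift(after turn) [ 0.0001  0.032  -0.0148] shift(now) [ 0.0006  0.0316 -0.0155]
```

Call:
arm_command(series="-0.025 -0.035 0 0 0.01 -0.014 0.094; 0 0 0 0 0.015 0 0.094; 0 0 0 0 0 0 0.094; 0 0 0 0 0 0 0.094")

```text
time: 28.85
tool_pos: [0.4648, -0.01, 0.0954]
ee_rot: [-1.573, -0.001, 1.521]
wrist_force: [0.3, 0.1, 0.3]
width: 0.0943
```

```bash
python3 d.py 0.461 -0.0095 0.01 1.52; python3 look.py scene s12 160 100 340 235
```

```text
t 28.85 pos [ 0.4648 -0.01    0.0954] rot [-1.573e+00 -1.000e-03  1.521e+00] w 0.0943 F [0.3 0.1 0.3]
turn rv [0.002 0.001 0.001] shift(after turn) [0.0003 0.0854 0.0038] shift(now) [0.0002 0.0854 0.004 ]
0.0939220017239533
```

View pics/s12.png

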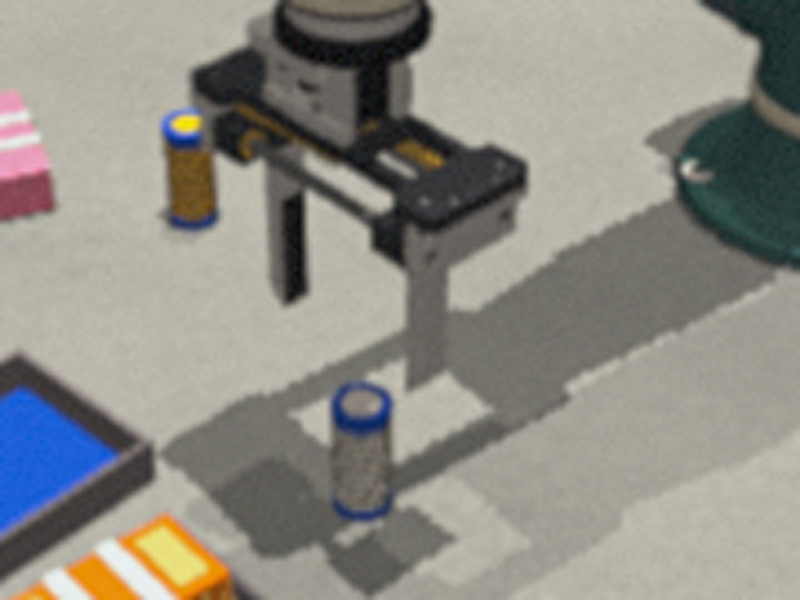

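Aligned. The tips are above the tube. Descending.

Call:
arm_command(series="0 0 0 0 0.015 0.004 0.094; 0 0 0 0 0.02 0 0.094; 0 0 0 0 0.015 0 0.094; 0 0 0 0 0 0 0.094; 0 0 0 0 0 0 0.094")

```text
time: 29.4
tool_pos: [0.4654, -0.0101, 0.0483]
ee_rot: [-1.58, -0.001, 1.521]
wrist_force: [1.4, -0.5, 0.6]
width: 0.094
```

```bash
python3 d.py 0.461 -0.0095 0.01 1.52
```

```text
t 29.4 pos [ 0.4654 -0.0101  0.0483] rot [-1.580e+00 -1.000e-03  1.521e+00] w 0.094 F [ 1.4 -0.5  0.6]
turn rv [0.009 0.001 0.001] shift(after turn) [0.0004 0.0383 0.0045] shift(now) [0.0004 0.0382 0.0048]
```

Call:
arm_command(series="0.009 0 0 0 0.012 0.005 0.094; 0 0 0 0 0.015 0 0.094; 0 0 0 0 0.008 0.001 0.094; 0 0 0 0 0 0 0.094; 0 0 0 0 0 0 0.094")

```text
time: 29.9
tool_pos: [0.4617, -0.0101, 0.0148]
ee_rot: [-1.576, -0.0, 1.521]
wrist_force: [-0.4, -0.6, 0.3]
width: 0.0937
```

```bash
python3 d.py 0.461 -0.0095 0.01 1.52
```

```text
t 29.9 pos [ 0.4617 -0.0101  0.0148] rot [-1.576 -0.     1.521] w 0.0937 F [-0.4 -0.6  0.3]
turn rv [0.005 0.001 0.   ] shift(after turn) [0.0006 0.0048 0.0008] shift(now) [0.0006 0.0048 0.0008]
```

Call:
arm_command(series="0.005 0 0 0 0.004 0.001 0.094; 0 0 0 0 0 0 0.02; 0 0 0 0 0 0 0.02; 0 0 0 0 0 0 0.02; 0 0 0 0 0 0 0.02; 0 0 0 0 0 0 0.02; 0 0 0 0 0 0 0.02; 0 0 0 0 0 0 0.02; 0 0 0 0 0 0 0.02; 0 0 0 0 0 0 0.02; 0 0 0 0 0 0 0.02; 0 0 0 0 0 0 0.02")

```text
time: 31.1
tool_pos: [0.4623, -0.0101, 0.0126]
ee_rot: [-1.574, -0.0, 1.521]
wrist_force: [0.4, 0.3, 0.9]
width: 0.0335
```

```bash
python3 d.py 0.461 -0.0095 0.1 1.574
```

```text
t 31.1 pos [ 0.4623 -0.0101  0.0126] rot [-1.574 -0.     1.521] w 0.0335 F [0.4 0.3 0.9]
turn rv [ 0.004 -0.053  0.   ] shift(after turn) [ 0.0006 -0.0874  0.0013] shift(now) [ 0.0005 -0.0874  0.0011]
```

Call:
arm_command(series="0.004 0 0 0 -0.01 0 0.02; 0 0 0 0 -0.025 0 0.02; 0 0 0 0 -0.03 0 0.02; 0 0 0 0 -0.02 0 0.02; 0 -0.053 0 0 0 0 0.02; 0 0 0 0 0 0 0.02")

```text
time: 31.7
tool_pos: [0.4593, -0.0099, 0.0999]
ee_rot: [-1.562, -0.001, 1.575]
wrist_force: [-1.0, -0.3, -3.0]
width: 0.0334
```

```bash
python3 d.py 0.645 -0.173 0.1 1.574
```

```text
t 31.7 pos [ 0.4593 -0.0099  0.0999] rot [-1.562e+00 -1.000e-03  1.575e+00] w 0.0334 F [-1.  -0.3 -3. ]
turn rv [-0.009  0.001  0.001] shift(after turn) [-1.637e-01 -1.000e-04 -1.852e-01] shift(now) [-0.1639 -0.0019 -0.185 ]
```

Call:
arm_command(series="-0.009 0 0 -0.013 0 -0.015 0.02; 0 0 0 -0.03 0 -0.034 0.02; 0 0 0 -0.03 0 -0.034 0.02; 0 0 0 -0.03 0 -0.034 0.02; 0 0 0 -0.03 0 -0.034 0.02; 0 0 0 -0.019 0 -0.022 0.02; 0 0 0 -0.009 0 -0.01 0.02; 0 0 0 0 0 0 0.02; 0 0 0 0 0 0 0.02")

```text
time: 32.6
tool_pos: [0.649, -0.1828, 0.0883]
ee_rot: [-1.561, -0.003, 1.566]
wrist_force: [0.4, -0.2, -1.9]
width: 0.0334
```

```bash
python3 d.py 0.645 -0.173 0.05 1.574
```

```text
t 32.6 pos [ 0.649  -0.1828  0.0883] rot [-1.561 -0.003  1.566] w 0.0334 F [ 0.4 -0.2 -1.9]
turn rv [-0.01  -0.008  0.003] shift(after turn) [0.0099 0.0383 0.004 ] shift(now) [0.0097 0.0384 0.0037]
```

Call:
arm_command(series="-0.01 -0.008 0.003 0.01 0.01 0.003 0.02; 0 0 0 0 0.013 0 0.02; 0 0 0 0 0.01 0 0.02; 0 0 0 0 0 0 0.02; 0 0 0 0 0 0 0.02")

```text
time: 33.1
tool_pos: [0.6433, -0.1714, 0.0521]
ee_rot: [-1.567, -0.0, 1.575]
wrist_force: [-1.2, -0.6, -2.8]
width: 0.0335
```

```bash
python3 d.py 0.645 -0.173 0.0175 1.574; python3 look.py scene s13 90 100 290 250
```

```text
t 33.1 pos [ 0.6433 -0.1714  0.0521] rot [-1.567 -0.     1.575] w 0.0335 F [-1.2 -0.6 -2.8]
turn rv [-0.004  0.001  0.   ] shift(after turn) [-0.0016  0.0346 -0.0017] shift(now) [-0.0016  0.0346 -0.0018]
0.03346251413896493
```

View pics/s13.png

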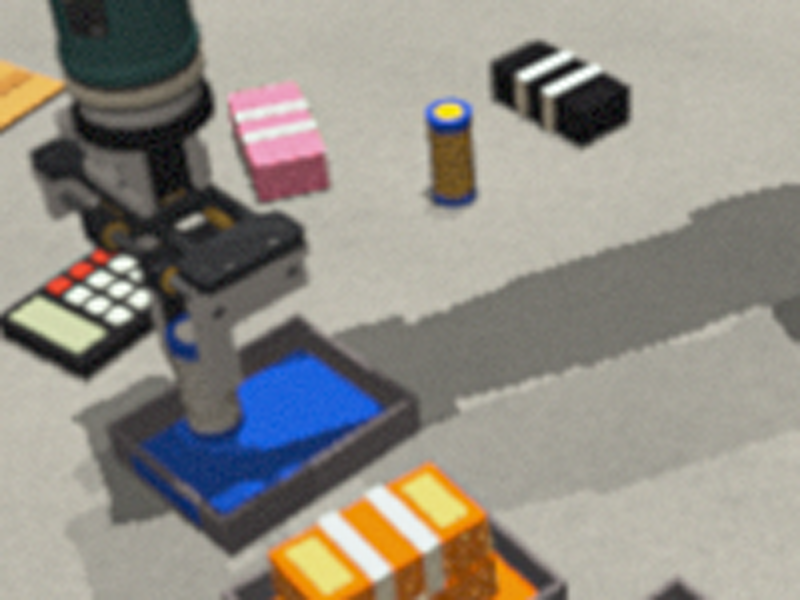

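Call:
arm_command(series="-0.003 0 0 -0.002 0.008 -0.002 0.02; 0 0 0 0 0.012 0 0.02; 0 0 0 0 0.005 0 0.02; 0 0 0 0 0 0 0.02; 0 0 0 0 0 0 0.02")

```text
time: 33.65
tool_pos: [0.6461, -0.1742, 0.0258]
ee_rot: [-1.572, 0.0, 1.574]
wrist_force: [0.3, -1.2, -2.3]
width: 0.0335
```

```bash
python3 d.py 0.645 -0.173 0.0170 1.574
```

```text
t 33.65 pos [ 0.6461 -0.1742  0.0258] rot [-1.572  0.     1.574] w 0.0335 F [ 0.3 -1.2 -2.3]
turn rv [ 0.001  0.    -0.   ] shift(after turn) [0.0012 0.0088 0.0011] shift(now) [0.0012 0.0088 0.0011]
```

Call:
arm_command(series="0 0 0 0 0.006 0.001 0.02; 0 0 0 0 0 0 0.02; 0 0 0 0 0.003 0 0.02; 0 0 0 0 0 0 0.02; 0 0 0 0 0 0 0.02")

```text
time: 34.15
tool_pos: [0.6459, -0.1744, 0.0173]
ee_rot: [-1.574, 0.001, 1.574]
wrist_force: [-0.1, -0.3, -2.7]
width: 0.0336
```

```bash
python3 d.py 0.645 -0.173 0.0166 1.574
```

```text
t 34.15 pos [ 0.6459 -0.1744  0.0173] rot [-1.574e+00  1.000e-03  1.574e+00] w 0.0336 F [-0.1 -0.3 -2.7]
turn rv [ 0.003  0.    -0.001] shift(after turn) [0.0015 0.0007 0.0009] shift(now) [0.0015 0.0007 0.0009]
```

Release and lift.

Call:
arm_command(series="0.002 0 0 0 0.001 0 0.02; 0 0 0 0 0 0 0.02; 0 0 0 0 0 0 0.07; 0 0 0 0 0 0 0.07; 0 0 0 0 0 0 0.07; 0 0 0 0 0 0 0.07; 0 0 0 0 0 0 0.07; 0 0 0 0 -0.02 0 0.07; 0 0 0 0 -0.04 0 0.08; 0 0 0 0 -0.04 0 0.094; 0 0 0 0 -0.01 0 0.094; 0 0 0 0 0 0 0.094")

```text
time: 35.35
tool_pos: [0.6458, -0.1744, 0.1299]
ee_rot: [-1.572, 0.001, 1.574]
wrist_force: [-0.6, -0.2, -0.1]
width: 0.0935
```

```bash
python3 d.py 0.3405 -0.292 0.11 1.574; python3 look.py scene s14 90 100 290 250
```

```text
t 35.35 pos [ 0.6458 -0.1744  0.1299] rot [-1.572e+00  1.000e-03  1.574e+00] w 0.0935 F [-0.6 -0.2 -0.1]
turn rv [ 0.002  0.    -0.001] shift(after turn) [-0.1166  0.0199  0.3056] shift(now) [-0.1165  0.0196  0.3057]
0.0938827163887998
```

View pics/s14.png

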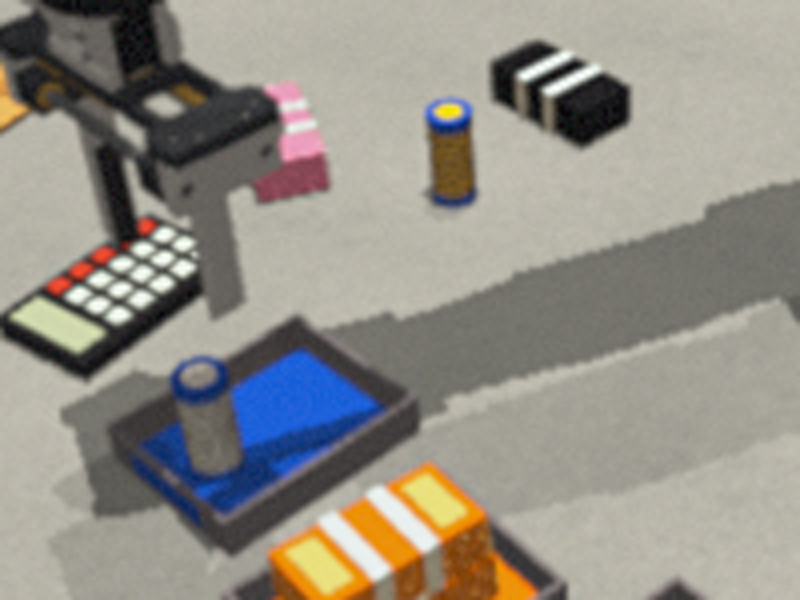

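Run:
```python
from h import *
im=cv2.imread("pics/s14.png");f=4
for z,c in((.004,(255,255,255)),(.08,(0,0,255))):
    p=np.int32((proj("scene",cyl(.6458,-.1744,z0=z,z1=z)[::2])-[90,100]+.5)*f);cv2.polylines(im,[p],True,c,1)
for z,c in((.0,(255,255,255)),(.076,(0,0,255))):
    p=np.int32((proj("scene",cyl(.3405,-.292,z0=z,z1=z)[::2])-[90,100]+.5)*f);cv2.polylines(im,[p],True,c,1)
cv2.imwrite("pics/s14b.png",im)
```

```text
(no output)
```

View pics/s14b.png

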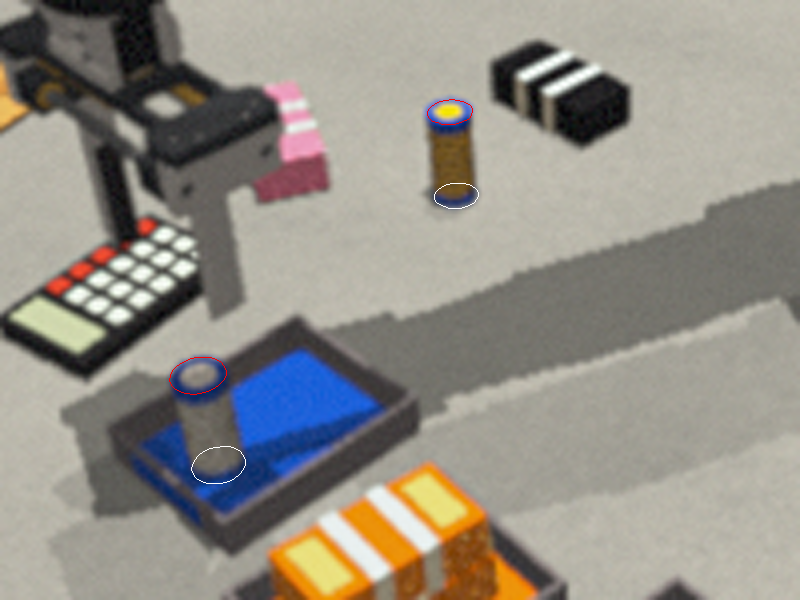

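Silver stands upright. Next is the brass tube.

Call:
arm_command(series="0.002 0 0 -0.006 0 0.016 0.094; 0 0 0 -0.015 0 0.038 0.094; 0 0 0 -0.015 0 0.038 0.094; 0 0 0 -0.015 0 0.038 0.094; 0 0 0 -0.015 0 0.038 0.094; 0 0 0 -0.015 0 0.038 0.094; 0 0 0 -0.015 0 0.038 0.094; 0 0 0 -0.01 0 0.026 0.094; 0 0 0 -0.004 0 0.013 0.094; 0 0 0 0 0 0 0.094; 0 0 0 0 0 0 0.094")

```text
time: 36.5
tool_pos: [0.3411, -0.2794, 0.1008]
ee_rot: [-1.533, -0.026, 1.575]
wrist_force: [-0.2, -0.5, -0.2]
width: 0.0943
```

```bash
python3 d.py 0.3405 -0.292 0.085 1.574
```

```text
t 36.5 pos [ 0.3411 -0.2794  0.1008] rot [-1.533 -0.026  1.575] w 0.0943 F [-0.2 -0.5 -0.2]
turn rv [-0.038  0.002  0.026] shift(after turn) [-0.0126  0.0158  0.0006] shift(now) [-0.013   0.0155  0.    ]
```

Call:
arm_command(series="-0.038 0 0.026 -0.012 0.008 0 0.094; 0 0 0 0 0 0 0.094; 0 0 0 0 0 0 0.094")

```text
time: 36.8
tool_pos: [0.3423, -0.2892, 0.0896]
ee_rot: [-1.569, -0.004, 1.578]
wrist_force: [1.0, 0.5, 1.4]
width: 0.0941
```

```bash
python3 d.py 0.3405 -0.292 0.045 1.574
```

```text
t 36.8 pos [ 0.3423 -0.2892  0.0896] rot [-1.569 -0.004  1.578] w 0.0941 F [1.  0.5 1.4]
turn rv [-0.001  0.004  0.004] shift(after turn) [-0.0028  0.0446  0.0018] shift(now) [-0.003   0.0446  0.0017]
```

Call:
arm_command(series="0 0.004 0.004 -0.003 0.013 0.002 0.094; 0 0 0 0 0.015 0 0.094; 0 0 0 0 0.012 0 0.094; 0 0 0 0 0 0 0.094; 0 0 0 0 0 0 0.094")

```text
time: 37.3
tool_pos: [0.342, -0.291, 0.0461]
ee_rot: [-1.568, -0.002, 1.578]
wrist_force: [-1.3, -0.2, -0.3]
width: 0.0941
```

```bash
python3 d.py 0.3405 -0.292 0.012 1.574; python3 look.py scene s15 140 70 300 190
```

```text
t 37.3 pos [ 0.342  -0.291   0.0461] rot [-1.568 -0.002  1.578] w 0.0941 F [-1.3 -0.2 -0.3]
turn rv [-0.003  0.004  0.002] shift(after turn) [-0.001   0.0341  0.0015] shift(now) [-0.001   0.0341  0.0014]
0.0940781029142308
```

View pics/s15.png

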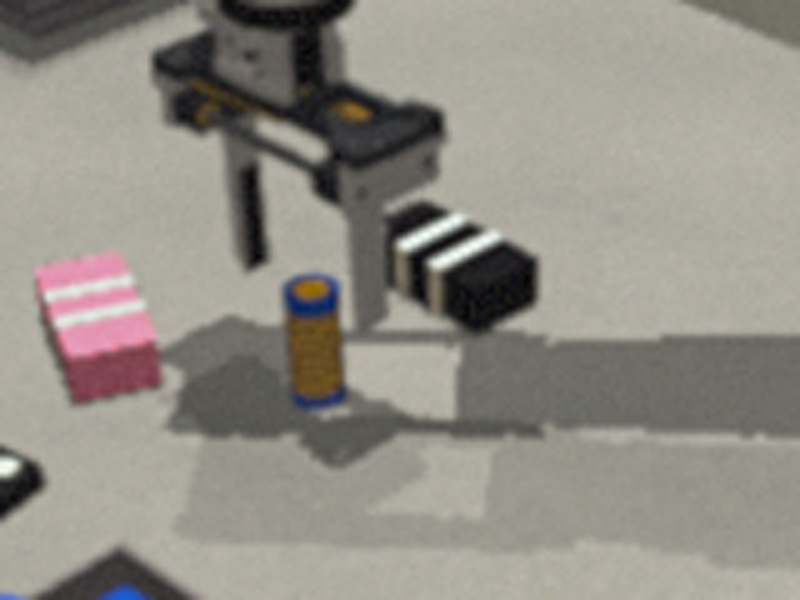

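Call:
arm_command(series="-0.003 0.003 0.002 -0.001 0.012 0.001 0.094; 0 0 0 0 0.012 0 0.094; 0 0 0 0 0.006 0 0.094; 0 0 0 0 0 0 0.094; 0 0 0 0 0 0 0.094")

```text
time: 37.85
tool_pos: [0.3412, -0.2925, 0.0143]
ee_rot: [-1.572, 0.002, 1.574]
wrist_force: [-0.4, -0.2, 0.1]
width: 0.0941
```

```bash
python3 d.py 0.3405 -0.292 0.012 1.574
```

```text
t 37.85 pos [ 0.3412 -0.2925  0.0143] rot [-1.572  0.002  1.574] w 0.0941 F [-0.4 -0.2  0.1]
turn rv [ 0.001  0.    -0.002] shift(after turn) [0.0006 0.0023 0.0007] shift(now) [0.0006 0.0023 0.0007]
```

Call:
arm_command(series="0 0 0 0 0.002 0 0.094; 0 0 0 0 0 0 0.02; 0 0 0 0 0 0 0.02; 0 0 0 0 0 0 0.02; 0 0 0 0 0 0 0.02; 0 0 0 0 0 0 0.02; 0 0 0 0 0 0 0.02; 0 0 0 0 0 0 0.02; 0 0 0 0 0 0 0.02; 0 0 0 0 0 0 0.02; 0 0 0 0 0 0 0.02; 0 0 0 0 0 0 0.02")

```text
time: 39.05
tool_pos: [0.3421, -0.2934, 0.0136]
ee_rot: [-1.574, 0.004, 1.574]
wrist_force: [-0.1, 0.5, -0.4]
width: 0.0334
```

Call:
arm_command(series="0 0 0 0 0 0 0.02")

```text
time: 39.15
tool_pos: [0.3421, -0.2934, 0.0136]
ee_rot: [-1.574, 0.004, 1.574]
wrist_force: [0.1, 0.2, 0.3]
width: 0.0337
```

Call:
arm_command(series="0 0 0 0 -0.01 0 0.02; 0 0 0 0 -0.025 0 0.02; 0 0 0 0 -0.03 0 0.02; 0 0 0 0 -0.025 0 0.02; 0 0 0 0 0 0 0.02")

```text
time: 39.65
tool_pos: [0.3397, -0.2909, 0.1049]
ee_rot: [-1.568, -0.002, 1.574]
wrist_force: [0.6, -1.2, -1.8]
width: 0.0336
```

```bash
python3 d.py 0.576 -0.174 0.11 1.574
```

```text
t 39.65 pos [ 0.3397 -0.2909  0.1049] rot [-1.568 -0.002  1.574] w 0.0336 F [ 0.6 -1.2 -1.8]
turn rv [-0.002  0.     0.002] shift(after turn) [ 0.1161 -0.0051 -0.2367] shift(now) [ 0.1161 -0.0054 -0.2367]
```

Call:
arm_command(series="0 0 0 0.008 -0.01 -0.015 0.02; 0 0 0 0.018 -0.003 -0.037 0.02; 0 0 0 0.018 0 -0.037 0.02; 0 0 0 0.018 0 -0.037 0.02; 0 0 0 0.018 0 -0.037 0.02; 0 0 0 0.018 0 -0.037 0.02; 0 0 0 0.011 0 -0.022 0.02; 0 0 0 0.005 0 -0.01 0.02; 0 0 0 0 0 0 0.02; 0 0 0 0 0 0 0.02")

```text
time: 40.65
tool_pos: [0.5727, -0.1703, 0.1023]
ee_rot: [-1.549, -0.009, 1.57]
wrist_force: [0.5, -0.3, -3.4]
width: 0.0336
```

```bash
python3 d.py 0.576 -0.174 0.055 1.574
```

```text
t 40.65 pos [ 0.5727 -0.1703  0.1023] rot [-1.549 -0.009  1.57 ] w 0.0336 F [ 0.5 -0.3 -3.4]
turn rv [-0.022 -0.004  0.009] shift(after turn) [-0.0037  0.0473 -0.0033] shift(now) [-0.0041  0.0472 -0.0044]
```

Call:
arm_command(series="-0.022 -0.004 0.009 -0.003 0.012 -0.002 0.02; 0 0 0 0 0.015 0 0.02; 0 0 0 0 0.01 0 0.02; 0 0 0 0 0 0 0.02; 0 0 0 0 0 0 0.02")

```text
time: 41.15
tool_pos: [0.5694, -0.1766, 0.0628]
ee_rot: [-1.567, 0.001, 1.568]
wrist_force: [-0.4, -0.7, -1.8]
width: 0.0331
```

```bash
python3 d.py 0.576 -0.174 0.0176 1.574
```

```text
t 41.15 pos [ 0.5694 -0.1766  0.0628] rot [-1.567e+00  1.000e-03  1.568e+00] w 0.0331 F [-0.4 -0.7 -1.8]
turn rv [-0.004 -0.006 -0.001] shift(after turn) [ 0.0026  0.0452 -0.0066] shift(now) [ 0.0027  0.0452 -0.0067]
```

Call:
arm_command(series="-0.004 -0.005 0 0.002 0.01 -0.006 0.02; 0 0 0 0 0.015 0 0.02; 0 0 0 0 0.008 0 0.02; 0 0 0 0 0 0 0.02; 0 0 0 0 0 0 0.02")

```text
time: 41.65
tool_pos: [0.5765, -0.1747, 0.0273]
ee_rot: [-1.572, 0.001, 1.573]
wrist_force: [-0.8, -0.3, -2.2]
width: 0.0336
```

```bash
python3 d.py 0.576 -0.174 0.0176 1.574;python3 look.py scene s16 90 100 290 250
```

```text
t 41.65 pos [ 0.5765 -0.1747  0.0273] rot [-1.572e+00  1.000e-03  1.573e+00] w 0.0336 F [-0.8 -0.3 -2.2]
turn rv [ 0.001 -0.001 -0.001] shift(after turn) [0.0007 0.0097 0.0004] shift(now) [0.0007 0.0097 0.0005]
0.03320478381165725
```

View pics/s16.png

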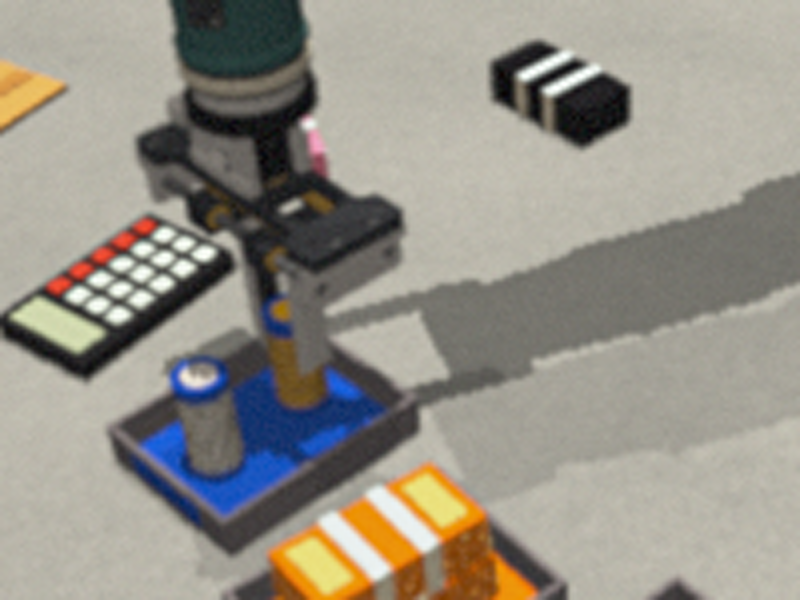

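Call:
arm_command(series="0 0 0 0.0005 0.006 0 0.02; 0 0 0 0 0 0 0.02; 0 0 0 0 0.003 0 0.02; 0 0 0 0 0 0 0.02; 0 0 0 0 0 0 0.02")

```text
time: 42.2
tool_pos: [0.5774, -0.1744, 0.019]
ee_rot: [-1.575, 0.002, 1.573]
wrist_force: [0.3, -0.1, -1.8]
width: 0.0336
```

```bash
python3 d.py 0.576 -0.174 0.0176 1.574
```

```text
t 42.2 pos [ 0.5774 -0.1744  0.019 ] rot [-1.575  0.002  1.573] w 0.0336 F [ 0.3 -0.1 -1.8]
turn rv [ 0.004 -0.001 -0.002] shift(after turn) [0.0004 0.0014 0.0014] shift(now) [0.0004 0.0014 0.0014]
```

Call:
arm_command(series="0.004 0 -0.001 0 0.001 0 0.02; 0 0 0 0 0.001 0 0.02; 0 0 0 0 0 0 0.07; 0 0 0 0 0 0 0.07; 0 0 0 0 0 0 0.07; 0 0 0 0 0 0 0.07; 0 0 0 0 0 0 0.07; 0 0 0 0 -0.02 0 0.07; 0 0 0 0 -0.04 0 0.07; 0 0 0 0 -0.04 0 0.07; 0 0 0 0 -0.02 0 0.07; 0 0 0 0 0 0 0.07")

```text
time: 43.4
tool_pos: [0.5777, -0.1745, 0.1424]
ee_rot: [-1.572, 0.001, 1.573]
wrist_force: [0.5, 0.1, 0.1]
width: 0.07
```

Call:
arm_command(series="0 0 0 0 -0.005 0.04 0.07; 0 0 0 0 -0.005 0.045 0.07; 0 0 0 0 -0.005 0.045 0.07; 0 0 0 0 -0.005 0.045 0.07; 0 0 0 0 -0.005 0.04 0.07; 0 0 0 0 0 0 0.07; 0 0 0 0 0 0 0.07; 0 0 0 0 0 0 0.07; 0 0 0 0 0 0 0.07; 0 0 0 0 0 0 0.07")

```text
time: 44.4
tool_pos: [0.3548, -0.1726, 0.1542]
ee_rot: [-1.557, -0.007, 1.576]
wrist_force: [0.1, -0.6, -0.1]
width: 0.07
```

```bash
python3 look.py scene s17 90 100 330 280;python3 look.py top t17 110 60 430 260
python3 - <<'E'
from h import *
print(robot.get_obs()["time"],robot.get_obs()["tool_pos"])
for cam in("top","scene"):
    for t in("orange_brick_b","green_brick","brass_coin_tube","silver_coin_tube","yellow_cup","calculator"):
        for d in robot.spot_in(cam,t):
            E=CP[cam]["extrinsics"];print(cam,t,round(d["score"],2),np.round(E[:3,:3]@np.array(d["centre"])+E[:3,3],3))
E
```

```text
0.07003687863980095
0.07032508903152845
44.5 [ 0.35462798 -0.17259989  0.15429071]
top orange_brick_b 0.73 [0.644 0.    0.074]
top orange_brick_b 0.67 [ 0.198 -0.283  0.038]
top orange_brick_b 0.45 [0.6   0.004 0.031]
top green_brick 0.86 [0.601 0.167 0.04 ]
top green_brick 0.83 [0.362 0.425 0.037]
top brass_coin_tube 0.61 [ 0.57  -0.173  0.08 ]
top silver_coin_tube 0.58 [ 0.635 -0.172  0.073]
top yellow_cup 0.87 [0.523 0.363 0.056]
top calculator 0.85 [ 0.641 -0.36   0.019]
scene orange_brick_b 0.86 [ 0.415 -0.405  0.038]
scene orange_brick_b 0.83 [0.654 0.013 0.077]
scene orange_brick_b 0.77 [0.661 0.026 0.023]
scene orange_brick_b 0.67 [ 0.218 -0.304  0.032]
scene green_brick 0.94 [0.375 0.432 0.036]
scene green_brick 0.72 [0.618 0.18  0.036]
scene brass_coin_tube 0.8 [ 0.587 -0.162  0.055]
scene silver_coin_tube 0.67 [ 0.585 -0.159  0.056]
scene silver_coin_tube 0.66 [ 0.655 -0.159  0.058]
scene yellow_cup 0.63 [0.521 0.354 0.061]
scene calculator 0.62 [ 0.605 -0.35   0.019]
scene calculator 0.38 [0.617 0.179 0.038]
```

View pics/s17.png

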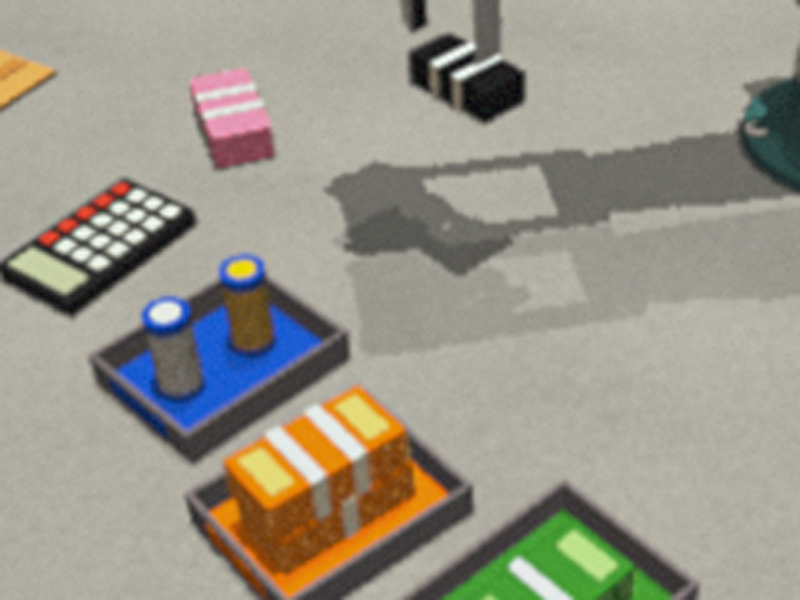

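View pics/t17.png

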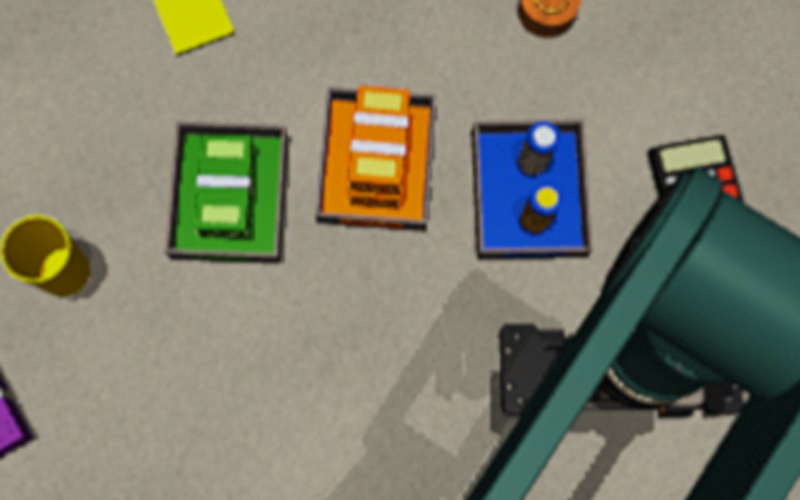

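Both views show everything in place, with the tubes upright, the stack square and the cup and calculator unmoved. The arm is clear, so I'm handing the job in.

```bash
python3 -c "
from bench import robot
print(robot.close_job())"
```

```text
the job is handed in; nothing more can be done
None
```

I put everything away and handed the job in at about 45 s. No verdict is reported, so success rests on my own last checks.

- **Orange tray:** brick A lies on the floor with brick B flat and squarely on top. Release points put the centres within about 2–3 mm and the sides parallel.
- **Green tray:** the green brick lies flat and near the centre.
- **Blue tray:** the silver and brass tubes both stand upright, about 70 mm apart along the tray. The silver tube's outline matched an upright cylinder on the tray floor; the brass tube I judged upright by eye in both views.
- **Cup and calculator:** neither moved. The scene camera put both within 3 mm of where it found them at the start. The look-alike bricks were not touched.
- **Robot:** open, clear of everything and touching nothing.

**Checks that disagreed:**
- **Gripper height:** the fingertips were really about 22 mm higher than the reported TCP, so my first try on the green brick closed in the air above it. I measured this offset in the pictures and allowed for it from then on.
- **Calculator in the last top view:** the detector put it about 50 mm off, but the arm was hiding part of it there.
- **Detector false hits:** it also reported a few wrong matches, such as the brass tube as the silver one. The pictures ruled these out.

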